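# Check the oil level of a gear unit with its gauge rod

### The arm

A 7-joint arm with a two-finger parallel gripper is mounted at the origin on a cart in front of the work surface, level with it; the furniture and walls round the work are solid. World frame = base frame: x ahead of the robot, y to its left, z up, the work surface at z = 0. Lengths are in m, angles in rad, forces in N, time in s.
With the tool pointing down it reaches from about 0.425 to 1.025 m from the base axis. Payload 3.6 kg.
Tool frame: the origin (TCP) lies midway between the tips of the shut fingers; the grasp point (between the pads) lies 19 mm behind it (tcp_to_grasp is the z of the grasp point in the tool frame, in m); z points along the fingers, x is the direction in which the jaws open and shut, and the axes are right-handed (so a half turn about z gives the same grasp; the last joint's range is limited). The gripper opens to 85 mm and grips with 20 to 120 N. Pads are 22 mm wide; open, the fingers measure 114 mm over their backs; the gripper's body (76 mm by 85 mm) begins 54 mm behind the grasp point. The pads swing forward as they close: fully open they stand 13 mm farther back than shut.
Start: joints at [1.147, 0.591, 0.048, 1.609, -0.033, 0.943, -0.034], TCP at [0.235, -0.686, 0.231] pointing down, gripper open.
Joint ranges: [-2.69, 2.69], [-0.47, 2.24], [-1.27, 1.36], [0.19, 2.51], [-1.53, 4.68], [0.08, 2.07], [-3.09, 3.09]. Speed limits (rad/s): [2.57, 2.57, 3.14, 3.14, 3.14, 3.14, 3.14].

### API

Orientations are given as a unit quaternion [x, y, z, w].
In Python, from plant import get_state, read_camera, camera_info, hand_in, tcp_to_grasp gives the robot as it stands. The module is installed in compiled form; this text tells all that it offers.
- The arm moves only by the tool drive_tool, never from a script. Its arguments are lists of equal length, an entry for each row: "rot": the turn, a rotation vector about the tool's x, y, z in degrees, a list of three; "offset": the shift along the tool's x, y, z in mm, a list of three; "jaw": the finger opening in mm, from 0 to 85.4. A call has 1 to 20 rows; each row is the pose to reach, as a shift and turn from the pose measured when the call began, along the tool's axes at that moment; what a row does not reach only later rows make up. A row lasts 1/8 s, in which the tool goes at most 62.5 mm and 10.7 degrees, less where a joint would pass 70% of its speed; a pose out of reach is approached as far as the arm can. A call with a gripper value outside its range is refused whole. The fingers move at their own pace and stop on an object; the grip force is fixed at half the most. Time passes only in rows, so rows that repeat a pose let the fingers close. It gives the time, the measured TCP pose, the force and the opening at its end, in the units of the state.
- get_state(): the state, without advancing time (a new reading comes with each control period).
- read_camera(name): name is "side" or "top" or "wrist"; returns (picture, depth): 400x640x3 uint8, red, green, blue; 400x640 float32, m along the optical axis (not along the pixel's ray), 0 where there is no reading.
- camera_info(name): a dict with "mtx" (3x3 intrinsics, pixels), "world_from_camera" (4x4, takes a point from camera to world coordinates); the wrist camera has in their place "mount" (4x4, takes a point from camera to tool coordinates, whose origin is the TCP and whose axes are the tool frame's). Camera axes: x right, y down, z forward; pixel columns grow to the right and rows downward; lengths in m; the calibration is good to about 2 mm. A picture is of the moment at which its call begins: read the wrist's pose just before it. camera_info takes no time and is no camera call.
- hand_in(): hands the job in, once; it reports no verdict.
The state is a dict: "time_s": time; "q": joint angles; "joint_vel": joint speeds; "effort": joint torques, N m; "ee_pos": TCP position; "tcp_rot": TCP orientation; "ft_force": force on the tool from outside, world axes, zero at the start; "moment": the same for the moment, N m; "gripper_width": finger opening in m.
Only numpy, scipy, OpenCV 4.12 (cv2) and the standard library are available. Lean on these libraries where they do the work, as an engineer would, in place of code of your own. Each camera call takes 0.05 s, during which the arm holds its last target.

### The job

Check the gear unit's oil level: pull the cap out of its slanting guide tube and hang it by the eye of its handle on the hook of the little stand, then push the gauge rod down the tube until its collar stops on the rim, and draw it out again. Finish while still holding the rod by its handle, steady and level with the marked side of its blade facing up for reading, about 25 cm above the bench and well clear of everything; do not put it down or let go. Leave the other tools and parts where they lie.

Things in the scene. Friction and masses are not known exactly. Their poses are not given: they have to be found in the camera images.
- gear_unit: Fixed gear unit: grey cast housing on a foot plate, 122 mm high. Origin: on the bench, at the middle of the housing's front face; +x runs into the housing (body from x = -4 to 96, y = -62 to 62 mm; a shaft stub reaches y = 88 mm at 60 mm height), z up. Its slanting guide tube stands in front, on the -x side.
- guide_tube: Fixed steel tube on the gear unit, 22 mm outside, flared mouth 30 mm outside; bore 15 mm, opening out to 23 mm over the top 14 mm, 102 mm deep. Origin: centre of the mouth's flat rim, 75 mm before the housing, 114 mm above the bench. z axis = tube axis, pointing out of the mouth, 45 degrees up and away from the housing; y level.
- cap: Loose steel cap (60 g), at first seated (leaning a few degrees) in the tube's mouth. Along its z: stem 13 mm thick, z = -45 to 0; flange 30 mm, z = 0 to 6; flat handle 36 mm wide (x), 8 mm thick (y), up to z = 79 mm, with an eye through it along y, 24 mm wide, z = 18 to 50 mm; solid grip tab over the eye, z = 50 to 79. Origin: centre of the flange's underside. It draws out along the tube's axis.
- cap_eye (a point): Centre of the eye in the cap's handle (z = 34 mm in the cap's frame).
- hook_stand: Fixed steel stand: round base 76 mm across, post 14 mm thick and 160 mm high, and a hook of 6 mm wire that leaves the post at 150 mm height along the stand's own -x axis, runs level to x = -72 mm, then slopes up to its tip at x = -92 mm, 164 mm high. Origin: centre of the base's underside; z up.
- hook_mid (a point): Point on the axis of the hook's level wire, 43 mm from the post's axis: a good place to hang the cap.
- hook_tip (a point): End of the hook's upturned tip, 92 mm from the post's axis and 14 mm above the level part (wire axis).
- cradle: Fixed rest: wooden base (110x56x8 mm) and two slotted uprights that carry the gauge rod level, its axis 70 mm above the bench. Origin on the bench under the rod's collar as it lies at first; x along the rod toward its tip. Uprights at x = -16 and 55 mm, 34 mm wide, up to 81 mm high; slots open at the top, so the rod lifts straight up.
- gauge_rod: Loose rod (100 g), at first level in the cradle. x axis: along the rod to its tip. Origin: on the axis, in the collar's stop face. x = 0 to 62 mm round, 8 mm thick; 62 to 95 mm flat blade 8 mm wide (y), 3.6 mm thick (z), three cross marks on its +z face (up at first). Collar 30 mm, x = -6 to 0; neck 10 mm; flat-sided black handle x = -86 to -24, 14 mm thick (y), 26 mm high (z).
- rod_tip (a point): Tip of the gauge rod's blade, on its axis, 95 mm from the collar's stop face.
- rod_grip (a point): Middle of the gauge rod's handle, on its axis, 55 mm behind the collar's stop face; grip the 14 mm thickness here.
- marker: Bystander, to be left where it lies: paint marker, 14x124x14 mm; origin at the centre of its underside.
- gear: Bystander, to be left where it lies: spur gear lying flat, 63x62x23 mm; origin at the centre of its underside.
- hex_key: Bystander, to be left where it lies: hex key lying flat, 34x94x8 mm; origin at the centre of its underside.
- tape_roll: Bystander, to be left where it lies: small roll of dark tape lying flat, 53x51x19 mm; origin at the centre of its underside.
- brake_pad_0: Bystander, to be left where it lies: brake pad lying flat, 50x104x16 mm; origin at the centre of its underside.
- hammer: Bystander, to be left where it lies: ball-peen hammer lying flat, 94x280x31 mm; origin at the centre of its underside.
- spanner_13: Bystander, to be left where it lies: combination spanner lying flat, 27x175x10 mm; origin at the centre of its underside.
Not all that is in view belongs to the job. There is more than one size of the cradle; the job needs the larger.

How it is judged:
On the way, in this order (a step that is already met when the one before it is completed fails the run):
1. the cap hangs by its eye on the hook, let go (x of cap_eye in the frame of hook_stand between -0.085 and 0 m and y of cap_eye in the frame of hook_stand between -0.02 and 0.02 m and z of cap_eye in the frame of hook_stand between 0.115 and 0.155 m and contact force between cap and hook_stand above 0.1 N and contact force between cap and the fingers below 0.05 N), for 0.3 s.
2. the gauge rod is down the guide tube with its collar on the rim (z of gauge_rod in the frame of guide_tube between -0.004 and 0.004 m and z of rod_tip in the frame of guide_tube below -0.085 m and distance between gauge_rod and guide_tube below 0.008 m and angle between the x axis of gauge_rod and the z axis of guide_tube, either way round below 0.1 rad), for 0.2 s.
3. the gauge rod is wholly out of the tube (z of rod_tip in the frame of guide_tube above 0.01 m and contact force between gauge_rod and the fingers above 0.5 N), for 0.1 s.
At the end, for the whole second after the job is handed in: Cap hangs at rest by its eye on the hook, not touched by the gripper; the fingers hold the rod still (<0.03 m/s), axis within 0.12 rad of level, marked face within 0.15 rad of up, collar and tip over 0.18 m high, tip over 0.08 m from the tube mouth, rod clear of gear unit, cap, stand and cradle (all of step 1 and linear speed of cap below 0.05 m/s and angle between gauge_rod's own x axis and vertical between 1.4508 and 1.6908 rad and angle between gauge_rod's own z axis and vertical below 0.15 rad and height (world z) of each of rod_tip, gauge_rod above 0.18 m and distance between rod_tip and guide_tube above 0.08 m and contact force between gauge_rod and the fingers above 1 N and linear speed of gauge_rod below 0.03 m/s and contact force between gauge_rod and gear_unit below 0.05 N and contact force between gauge_rod and hook_stand below 0.05 N and contact force between gauge_rod and cradle below 0.05 N and contact force between gauge_rod and cap below 0.05 N); the arm keeps its last pose, push and grip.
It fails at once if a bystander was pushed more than 3 cm from its place (distance of any of marker, gear, hex_key, tape_roll, brake_pad_0, hammer, spanner_13 from where it was at the start of the episode above 0.03 m).
It also fails if it takes over 67 s, if anything falls off the work surface, if the arm or the gripper's body presses on something with over 40 N, if the wrist force passes 120 N, or if a joint passes its speed limit or range.

## Working session

There is one attempt and no reset: what is moved stays moved. The work goes in short steps, Python scripts to look and compute and a tool call to move; the robot and the scene stay as the last step left them, time stands still between calls to the robot, and variables do not carry over. Pictures are saved under pics/ and viewed, and the job is handed in when it is done.

Besides the shell and the picture viewer there is one more tool, called after ">>>" as name(argument=value, ...) on one line, values as JSON. drive_tool: Moves the arm, as the interface text tells. Its arguments: {"type":"object","properties":{"rot":{"type":"array"},"offset":{"type":"array"},"jaw":{"type":"array"}},"required":["rot","offset","jaw"]}

```bash
mkdir -p pics; cat > h.py <<'E'
import numpy as np, cv2
from plant import *
from scipy.spatial.transform import Rotation as R
def snap(n,tag):
    s=get_state(); im,d=read_camera(n)
    cv2.imwrite(f'pics/{tag}.png',im[:,:,::-1]); np.savez(f'pics/{tag}.npz',im=im,d=d,p=s['ee_pos'],q=s['tcp_rot'])
    return im,d
def cam(n,p=None,q=None):
    c=camera_info(n); K=np.array(c['mtx'])
    if n=='wrist':
        T=np.eye(4);T[:3,:3]=R.from_quat(q).as_matrix();T[:3,3]=p; return K,T@np.array(c['mount'])
    return K,np.array(c['world_from_camera'])
def cloud(n,tag):
    z=np.load(f'pics/{tag}.npz'); K,T=cam(n,z['p'],z['q']); d=z['d']
    v,u=np.mgrid[:d.shape[0],:d.shape[1]]
    P=np.stack([(u-K[0,2])/K[0,0]*d,(v-K[1,2])/K[1,1]*d,d],-1)@T[:3,:3].T+T[:3,3]
    P[d==0]=np.nan
    return z['im'],P
def proj(n,X,p=None,q=None):
    K,T=cam(n,p,q); X=np.atleast_2d(X); c=(X-T[:3,3])@T[:3,:3]; return (c@K.T)[:,:2]/c[:,2:]
E
python3 - <<'E'
from h import *
print(get_state(), tcp_to_grasp)
for n in ('side','top','wrist'):
    snap(n,n+'0'); c=camera_info(n); print(n,c)
E
```

```text
{'time_s': 0.0, 'q': array([ 1.14749555,  0.59215461,  0.04832433,  1.60981079, -0.03329324,
        0.94270361, -0.0336861 ]), 'joint_vel': array([ 0.00070058,  0.00012736,  0.00109904, -0.00079228, -0.00113877,
        0.00128757,  0.00157344]), 'effort': array([-6.17759633e-04, -5.48698246e+01,  1.54632121e+00, -1.98125839e+01,
        9.42703569e-03,  8.92001961e-03,  6.39848308e-08]), 'ee_pos': array([ 0.23451896, -0.68515346,  0.23012032]), 'tcp_rot': array([ 8.13611395e-01, -5.81407953e-01, -9.65144294e-04, -5.98480731e-04]), 'ft_force': array([0.27837101, 0.25203045, 0.11579086]), 'moment': array([ 0.01370601, -0.00111002,  0.03137262]), 'gripper_width': 0.08538355288818582} -0.0187
side {'mtx': array([[515.17823019,   0.        , 321.74706031],
       [  0.        , 515.17823019, 194.59398773],
       [  0.        ,   0.        ,   1.        ]]), 'world_from_camera': array([[-0.90250637, -0.27116883,  0.33458888,  0.00871744],
       [-0.43029091,  0.60060842, -0.67388372,  1.07824981],
       [-0.01822064, -0.7521549 , -0.6587344 ,  1.19272626],
       [ 0.        ,  0.    
[... 288 characters left out ...]
   [-0.99543686, -0.09190919,  0.02565475, -0.04778077],
       [-0.00521515, -0.21605157, -0.97636803,  1.32570669],
       [ 0.        ,  0.        ,  0.        ,  1.        ]])}
wrist {'mtx': array([[286.1872909 ,   0.        , 322.66544027],
       [  0.        , 286.1872909 , 200.17537032],
       [  0.        ,   0.        ,   1.        ]]), 'mount': array([[ 9.99999729e-01, -9.01496818e-05,  7.30527878e-04,
        -5.22283782e-04],
       [-1.16666246e-04,  9.60513893e-01,  2.78232005e-01,
        -7.06763333e-02],
       [-7.26764703e-04, -2.78232015e-01,  9.60513622e-01,
        -1.41963677e-01],
       [ 0.00000000e+00,  0.00000000e+00,  0.00000000e+00,
         1.00000000e+00]])}
```

View pics/side0.png

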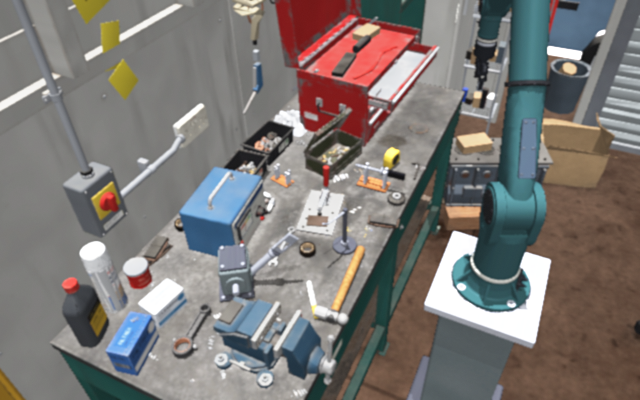

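View pics/top0.png

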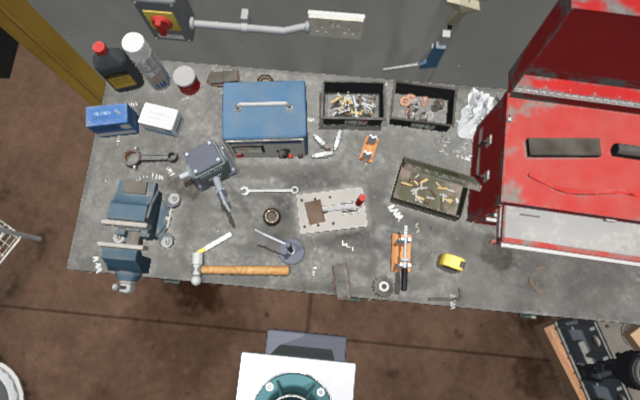

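View pics/wrist0.png

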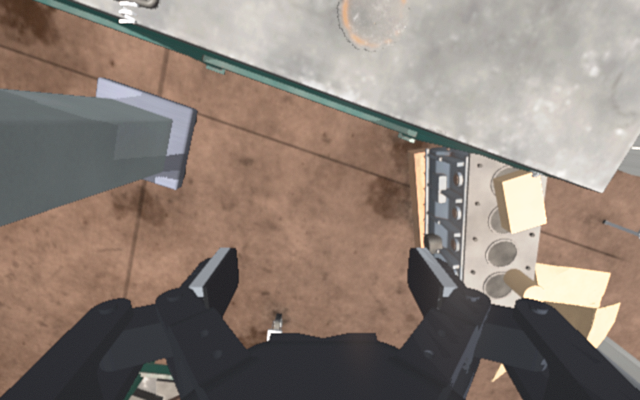

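Top view: gear unit (208,165) with tube and cap toward (225,210); stand base (291,250) with hook to (257,233). There are two orange cradles: one at (369,150), small and empty, and one at (402,250), larger and carrying the rod with its black handle. The larger one fits. I'll enlarge to confirm.

```bash
python3 - <<'E'
from h import *
t=cv2.imread('pics/top0.png'); s=cv2.imread('pics/side0.png')
a=cv2.resize(t[130:300,170:310],(494,600),interpolation=cv2.INTER_CUBIC)
b=cv2.resize(t[215:305,360:440],(300,338),interpolation=cv2.INTER_CUBIC)
c=np.zeros((600,800,3),np.uint8); c[:,:494]=a; c[:338,496:796]=b
cv2.imwrite('pics/zt.png',c)
a=cv2.resize(s[195:310,205:365],(800,575),interpolation=cv2.INTER_CUBIC); cv2.imwrite('pics/zs.png',a)
im,P=cloud('top','top0')
for n,(u,v) in dict(gear=(208,165),tube=(225,205),base=(291,250),tip=(257,233),crad=(402,250),sm=(369,150),hand=(404,280),bench=(340,230)).items():
    print(n,P[v,u].round(3))
E
```

```text
gear [0.647 0.299 0.119]
tube [0.528 0.223 0.173]
base [0.437 0.045 0.081]
tip [ 0.486  0.157 -0.   ]
crad [ 0.475 -0.271  0.011]
sm [ 0.772 -0.154  0.006]
hand [ 0.385 -0.268  0.084]
bench [ 0.517 -0.086  0.007]
```

View pics/zt.png

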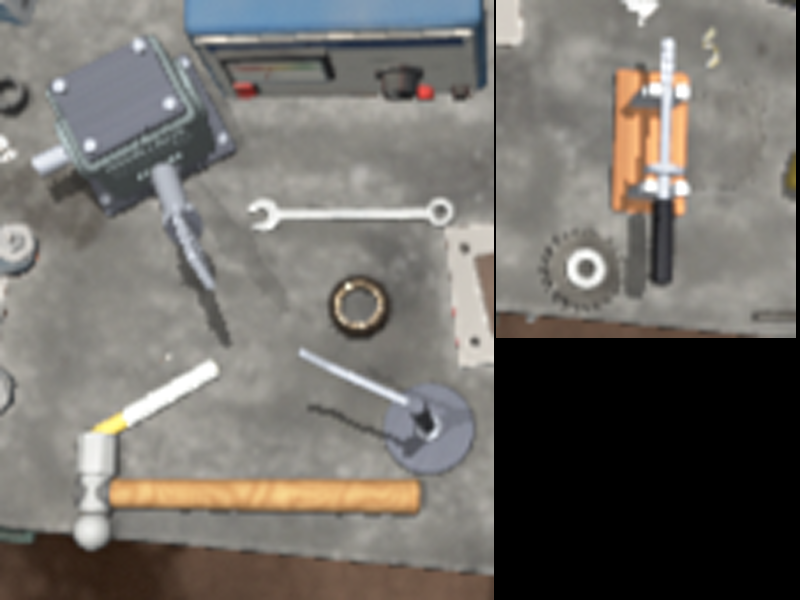

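View pics/zs.png

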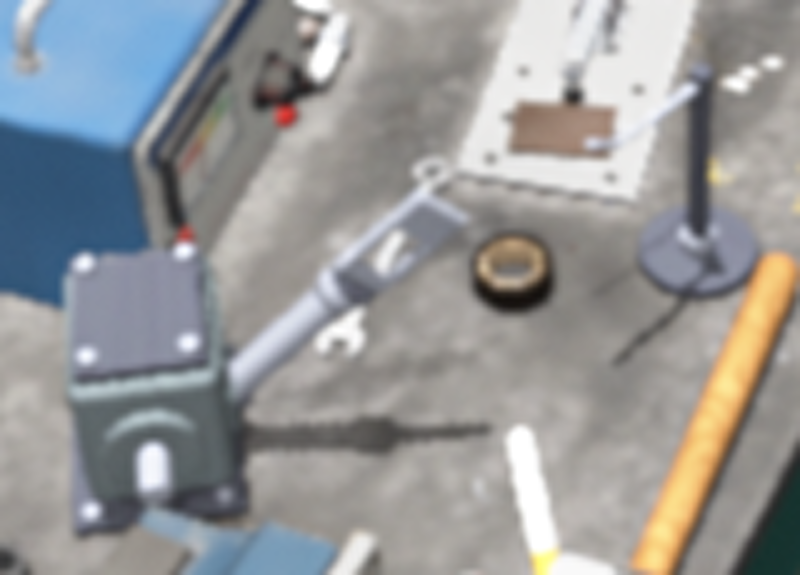

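The crops confirm it: the rod lies in the larger cradle (black handle toward the robot), the cap handle is edge-on from above (its eye axis level), and the hook points away from the stand toward the upper left. Next, coarse measurement from the depth.

```bash
cat > m1.py <<'E'
from h import *
im,P=cloud('top','top0')
v,u=np.mgrid[:400,:640]
def sel(u0,u1,v0,v1,z0,z1):
    m=(u>=u0)&(u<=u1)&(v>=v0)&(v<=v1)&(P[...,2]>z0)&(P[...,2]<z1); return P[m]
print('bench',np.nanmedian(sel(300,340,170,185,-.02,.02)[:,2]))
h=sel(170,245,130,200,.105,.135); print(len(h)); r=cv2.minAreaRect((h[:,:2]*1000).astype(np.float32)); print(r,np.median(h[:,2]))
c=sel(205,240,185,222,.10,.25); 
mu=c.mean(0); U,S,V=np.linalg.svd(c-mu); print('cap',len(c),mu,V,c.min(0),c.max(0))
k=sel(235,300,225,262,.13,.19); print(len(k)); print(k.round(3))
rd=sel(392,412,222,292,.06,.1); mu=rd.mean(0); U,S,V=np.linalg.svd(rd-mu); print('rod',len(rd),mu,V[0],rd.min(0),rd.max(0))
print(np.c_[rd][np.argsort(rd[:,0])][::6].round(3))
E
python3 m1.py
```

```text
bench 0.0009635718069228583
1073
((644.8497924804688, 296.3519287109375), (168.67747497558594, 152.4639129638672), 75.08448791503906) 0.11756586316709572
cap 188 [0.55810052 0.24150892 0.13747928] [[-0.61052998 -0.41345708  0.67550454]
 [ 0.48343782  0.48103389  0.73136466]
 [-0.62732848  0.7730845  -0.09380482]] [0.51276379 0.21133427 0.10109514] [0.59685599 0.27106791 0.18118433]
107
[[0.473 0.137 0.17 ]
 [0.47  0.14  0.167]
 [0.47  0.137 0.168]
 [0.471 0.135 0.167]
 [0.471 0.132 0.168]
 [0.468 0.137 0.165]
 [0.468 0.135 0.167]
 [0.469 0.132 0.165]
 [0.469 0.13  0.164]
 [0.469 0.127 0.163]
 [0.466 0.132 0.164]
 [0.466 0.13  0.163]
 [0.467 0.127 0.162]
 [0.468 0.125 0.159]
 [0.468 0.123 0.158]
 [0.465 0.128 0.157]
 [0.465 0.125 0.158]
 [0.465 0.122 0.158]
 [0.466 0.12  0.157]
 [0.466 0.118 0.154]
 [0.463 0.122 0.159]
 [0.463 0.12  0.154]
 [0.464 0.117 0.154]
 [0.464 0.114 0.156]
 [0.464 0.112 0.154]
 [0.462 0.118 0.148]
 [0.461 0.114 0.154]
 [0.462 0.112 0.154]
 [0.462 0.109 0.156]
 [0.462 0.107 0.154]
 [0.459 0.111 0.155]
 [0.46  0.109 0.15 ]
 [0.46  0.107 0.152]
 [0.459 0.103 0.16
[... 2437 characters left out ...]
82]
 [ 0.431 -0.264  0.078]
 [ 0.436 -0.265  0.084]
 [ 0.436 -0.273  0.087]
 [ 0.438 -0.262  0.086]
 [ 0.439 -0.27   0.086]
 [ 0.441 -0.262  0.086]
 [ 0.442 -0.272  0.088]
 [ 0.448 -0.27   0.072]
 [ 0.454 -0.269  0.074]
 [ 0.459 -0.264  0.071]
 [ 0.465 -0.266  0.073]
 [ 0.47  -0.263  0.073]
 [ 0.478 -0.267  0.079]
 [ 0.484 -0.27   0.074]
 [ 0.49  -0.27   0.071]
 [ 0.493 -0.262  0.069]
 [ 0.493 -0.259  0.083]
 [ 0.495 -0.251  0.067]
 [ 0.495 -0.254  0.084]
 [ 0.496 -0.26   0.082]
 [ 0.498 -0.264  0.071]
 [ 0.499 -0.257  0.08 ]
 [ 0.501 -0.266  0.075]
 [ 0.507 -0.264  0.071]
 [ 0.512 -0.263  0.074]
 [ 0.518 -0.263  0.073]
 [ 0.523 -0.265  0.073]
 [ 0.529 -0.264  0.076]
 [ 0.534 -0.264  0.078]]
```

```bash
cat >> h.py <<'E'
def mk(z,x):
    z=np.array(z,float);z/=np.linalg.norm(z);x=np.array(x,float);x-=z*(x@z);x/=np.linalg.norm(x)
    return np.stack([x,np.cross(z,x),z],1)
def go(pos,Rm,show=True):
    s=get_state();R0=R.from_quat(s['tcp_rot']).as_matrix();p=np.array(s['ee_pos'])
    o=R0.T@(np.array(pos)-p)*1000; r=R.from_matrix(R0.T@Rm).as_rotvec(degrees=True)
    print('rot',r.round(1),'|',np.linalg.norm(r).round(1),'off',o.round(1),'|',np.linalg.norm(o).round(0)); return r,o
E
python3 - <<'E'
from h import *
a=np.array([-.58,-.40,.707]);a/=np.linalg.norm(a)
M=np.array([.562,.246,.114])
Rm=mk(-a,[.57,-.82,0])
go(M+a*(.053+.13),Rm)
print(M+a*.183)
R0=R.from_quat(get_state()['tcp_rot']).as_matrix(); print(R0)
E
```

```text
rot [ 44.6  -6.  -15.1] | 47.5 off [-740.2 -487.1  -12. ] | 886.0
[0.45566037 0.17266233 0.24362434]
[[ 3.23899475e-01 -9.46091272e-01 -6.58930645e-04]
 [-9.46089971e-01 -3.23900126e-01  1.57329446e-03]
 [-1.70190787e-03  1.13818425e-04 -9.99998545e-01]]
```

>>> drive_tool(rot=[[0,0,0],[0,0,0],[4,-1,-1],[8,-1,-3],[12,-2,-4],[16,-2,-5],[20,-3,-7],[24,-3,-8],[28,-4,-9],[32,-4,-11],[36,-5,-12],[40,-5,-13],[42,-6,-14],[44.6,-6,-15],[44.6,-6,-15],[44.6,-6,-15],[44.6,-6,-15],[44.6,-6,-15],[44.6,-6,-15]], offset=[[-30,-20,-40],[-75,-50,-70],[-120,-80,-90],[-165,-110,-100],[-210,-140,-100],[-255,-170,-100],[-300,-200,-100],[-345,-230,-100],[-390,-260,-100],[-435,-290,-100],[-480,-320,-90],[-525,-350,-80],[-570,-380,-70],[-620,-410,-50],[-670,-440,-30],[-710,-470,-15],[-740,-487,-12],[-740,-487,-12],[-740,-487,-12]], jaw=[85,85,85,85,85,85,85,85,85,85,85,85,85,85,85,85,85,85,85])

```text
time_s: 2.52
ee_pos: [0.41, 0.1248, 0.3181]
tcp_rot: [0.833, -0.43, 0.151, -0.314]
ft_force: [0.2, 0.7, -0.0]
gripper_width: 0.0853
```

```bash
python3 - <<'E'
from h import *
s=get_state(); print(s['time_s'],s['ee_pos'],s['q'].round(2)); snap('wrist','w1')
E
```

```text
2.525 [0.40996729 0.12484236 0.31814985] [ 1.21 -0.08 -1.27  2.51 -1.53  0.44  0.35]
```

View pics/w1.png

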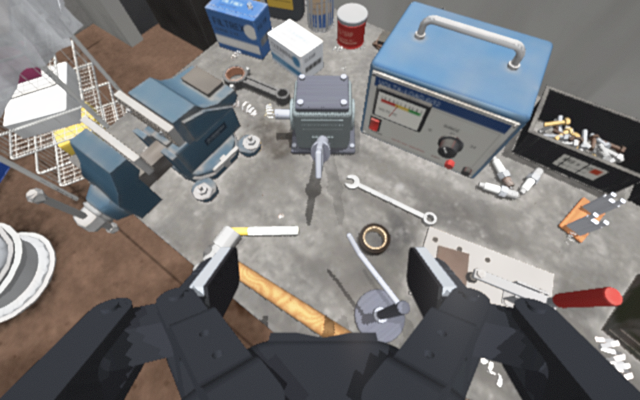

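The 45° tool tilt runs into joint limits this close to the base (q3, q4 and q5 are all at their limits). I'll go back to a vertical tool farther out and see how the joints recover.

```bash
python3 - <<'E'
from h import *
go([.53,.19,.36],mk([0,0,-1],[.57,-.82,0]))
go([.55,.2,.34],mk([0.82*.34,.57*.34,-.94],[.57,-.82,0]))
E
```

```text
rot [-40.8   1.4   0.7] | 40.8 off [  17.6 -129.9   56.4] | 143.0
rot [-20.9   1.5   0.4] | 21.0 off [  21.6 -133.6   85.9] | 160.0
```

>>> drive_tool(rot=[[-10,0,0],[-20,0,0],[-30,1,0],[-40.8,1.4,0.7],[-40.8,1.4,0.7]], offset=[[5,-40,15],[10,-80,30],[15,-110,45],[17,-130,56],[17,-130,56]], jaw=[85,85,85,85,85])

```text
time_s: 3.2
ee_pos: [0.4385, 0.1784, 0.338]
tcp_rot: [0.882, -0.422, 0.013, -0.211]
ft_force: [-0.4, -0.6, 0.4]
gripper_width: 0.0848
```

```bash
python3 - <<'E'
from h import *
s=get_state(); print(s['time_s'],s['ee_pos'],s['q'].round(3)); snap('wrist','w2')
E
```

```text
3.2 [0.43847313 0.17836168 0.33797082] [ 0.79   0.136 -1.162  2.198 -0.277  0.58  -1.032]
```

View pics/w2.png

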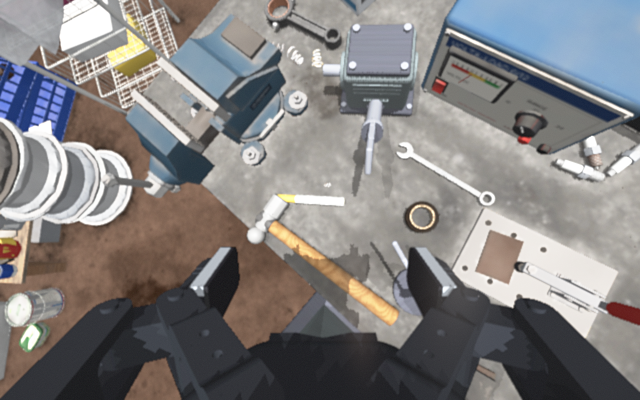

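>>> drive_tool(rot=[[-12,1,1],[-24,1,1],[-24,1,1],[-24,1,1],[-24,1,1],[-24,1,1]], offset=[[50,-40,-25],[70,-72,-30],[70,-72,-30],[70,-72,-30],[70,-72,-30],[70,-72,-30]], jaw=[85,85,85,85,85,85])

```text
time_s: 4.0
ee_pos: [0.5356, 0.1584, 0.387]
tcp_rot: [0.903, -0.424, -0.066, -0.023]
ft_force: [-0.8, -0.1, -0.1]
gripper_width: 0.085
```

```bash
cat > fk.py <<'E'
import numpy as np, itertools
from scipy.optimize import least_squares
from scipy.spatial.transform import Rotation as R
from h import get_state
def fk(q,s,p):
    h,L1,a1,L2,a2,L3,a3,b,c1,c3,c5,c7=p
    T=R.identity(); x=np.array([0,0,h])
    T=R.from_euler('z',s[0]*q[0]+c1); x=x+T.apply([b,0,0])
    T=T*R.from_euler('y',s[1]*q[1])*R.from_euler('z',s[2]*q[2]+c3); x=x+T.apply([a1,0,L1])
    T=T*R.from_euler('y',s[3]*q[3]); x=x+T.apply([a2,0,0])
    T=T*R.from_euler('z',s[4]*q[4]+c5); x=x+T.apply([0,0,L2])
    T=T*R.from_euler('y',s[5]*q[5]); x=x+T.apply([a3,0,0])
    T=T*R.from_euler('z',s[6]*q[6]+c7); x=x+T.apply([0,0,L3])
    return x,T
E
python3 - <<'E'
from fk import *
s=get_state(); print(s['time_s'],s['ee_pos'],s['tcp_rot'],s['q'].round(3))
D=[([1.14749555,0.59215461,0.04832433,1.60981079,-0.03329324,0.94270361,-0.0336861],[0.23451896,-0.68515346,0.23012032],[8.13611395e-01,-5.81407953e-01,-9.65144294e-04,-5.98480731e-04]),
(s['q'],s['ee_pos'],s['tcp_rot'])]
for t,q in (('w2',[0.79,0.136,-1.162,2.198,-0.277,0.58,-1.032]),('w1',[1.21,-0.08,-1.27,2.51,-1.53,0.44,0.35])):
    z=np.load(f'pics/{t}.npz'); D.append((q,z['p'],z['q']))
best=[]
for s in itertools.product([1,-1],[1],[1,-1],[1],[1,-1],[1],[1,-1]):
  for c7 in (0,np.pi/2,np.pi,-np.pi/2):
    def f(p):
        o=[]
        for q,x,r in D:
            X,T=fk(q,s,p); o+=list((X-x)*3)+list((T*R.from_quat(r).inv()).as_rotvec()*.5)
        return o+list(.003*np.array(p[8:11]))
    r=least_squares(f,[.3,.35,0,.35,0,.25,0,0,0,0,0,c7]); best.append((r.cost,s,r.x.round(3)))
best.sort(key=lambda b:b[0])
for b in best[:4]: print(b)
E
```

```text
4.0 [0.53558491 0.15839578 0.38704642] [ 0.90308989 -0.42372348 -0.06591607 -0.02328363] [ 0.378  0.379 -0.917  1.736  0.175  1.213 -1.452]
(np.float64(0.0002895956040926306), (-1, 1, -1, 1, -1, 1, -1), array([ 3.450e-01,  6.540e-01, -3.000e-02,  4.820e-01,  4.600e-02,
        3.530e-01, -5.000e-03,  1.800e-02, -5.600e-02, -7.000e-03,
        3.000e-03,  3.083e+00]))
(np.float64(0.0002895956040927099), (-1, 1, -1, 1, -1, 1, -1), array([ 3.450e-01,  6.540e-01, -3.000e-02,  4.820e-01,  4.600e-02,
        3.530e-01, -5.000e-03,  1.800e-02, -5.600e-02, -7.000e-03,
        3.000e-03,  3.083e+00]))
(np.float64(0.0002895956041096415), (-1, 1, -1, 1, -1, 1, -1), array([ 3.450e-01,  6.540e-01, -3.000e-02,  4.820e-01,  4.600e-02,
        3.530e-01, -5.000e-03,  1.800e-02, -5.600e-02, -7.000e-03,
        3.000e-03,  3.083e+00]))
(np.float64(0.00028959560411661564), (-1, 1, -1, 1, -1, 1, -1), array([ 3.45e-01,  6.54e-01, -3.00e-02,  4.82e-01,  4.60e-02,  3.53e-01,
       -5.00e-03,  1.80e-02, -5.60e-02, -7.00e-03,  3.00e-03, -3.20e+00]))
```

```bash
cat >> fk.py <<'E'
S=(-1,1,-1,1,-1,1,-1); PP=[.345,.654,-.03,.482,.046,.353,-.005,.018,-.056,-.007,.003,3.083]
LO=np.array([-2.69,-.47,-1.27,.19,-1.53,.08,-3.09]);HI=np.array([2.69,2.24,1.36,2.51,4.68,2.07,3.09])
def ik(pos,Rm,q0,n=6):
    Rt=R.from_matrix(Rm); rng=np.random.default_rng(0); best=None
    for i in range(n):
        st=np.clip(np.array(q0)+(rng.normal(0,.4,7) if i else 0),LO+.01,HI-.01)
        f=lambda q:(lambda X,T:np.r_[(X-pos)*3,(T*Rt.inv()).as_rotvec(),.01*(q-(LO+HI)/2)/(HI-LO)])(*fk(q,S,PP))
        r=least_squares(f,st,bounds=(LO,HI)); 
        if best is None or r.cost<best.cost: best=r
    X,T=fk(best.x,S,PP); q=best.x
    return q.round(2),round(1000*np.linalg.norm(X-pos),1),round(np.degrees((T*Rt.inv()).magnitude()),1),round(min((q-LO).min(),(HI-q).min()),2)
E
python3 - <<'E'
from fk import *
from h import mk
q0=get_state()['q']; h=np.array([.82,.57,0]);h/=np.linalg.norm(h);Z=np.array([0,0,1.]);x=[.57,-.82,0]
a=(-h+Z)/2**.5; M=np.array([.562,.246,.114])
c,s=lambda d:np.cos(np.radians(d)),lambda d:np.sin(np.radians(d))
for t in (0,10,20,30,45):
    Rm=mk(-Z*c(t)+h*s(t),x)
    print('cap',t,ik(M+a*.055,Rm,q0),ik(M+a*.13,Rm,q0))
wd=np.array([.326,.946,0]); 
Rm=mk(-Z,-wd)
n=np.array([.946,-.326,0])
for t in (-30,-15,0,15,30): print('hook',t,ik(np.array([.455,.09,.175]),mk(-Z*c(t)+n*s(t),-wd),q0))
# rod: tool tilt t relative to rod normal, toward tip
for t in (-15,0,15,30,45):
    g=np.array([.385,-.264,.07]); z=np.array([s(t),0,-c(t)]); 
    G=M+a*.055; G2=M+a*.17; zz=(-Z)*c(45-t)-h*s(45-t)
    print('rod',t,ik(g+z*.019,mk(z,[0,-1,0]),q0),'ins',ik(G+zz*.019,mk(zz,x),q0),ik(G2+zz*.019,mk(zz,x),q0))
E
```

```text
cap 0 (array([-0.42,  0.53, -0.06,  1.98,  0.05,  0.63, -1.47]), np.float64(0.0), np.float64(0.0), np.float64(0.53)) (array([-0.41,  0.4 , -0.04,  2.05,  0.02,  0.69, -1.42]), np.float64(0.0), np.float64(0.0), np.float64(0.46))
cap 10 (array([-0.39,  0.49, -0.07,  2.11, -0.03,  0.37, -1.38]), np.float64(0.0), np.float64(0.0), np.float64(0.29)) (array([-0.38,  0.35, -0.04,  2.16, -0.07,  0.46, -1.31]), np.float64(0.0), np.float64(0.0), np.float64(0.35))
cap 20 (array([-0.27,  0.48, -0.19,  2.23,  0.02,  0.1 , -1.4 ]), np.float64(0.0), np.float64(0.0), np.float64(0.02)) (array([-0.32,  0.32, -0.07,  2.29, -0.36,  0.21, -1.  ]), np.float64(0.0), np.float64(0.0), np.float64(0.13))
cap 30 (array([ 0.4 ,  0.89, -1.27,  2.32,  1.84,  0.75, -3.09]), np.float64(2.1), np.float64(0.7), np.float64(0.0)) (array([ 0.47,  0.62, -1.22,  2.39,  1.75,  0.5 , -3.08]), np.float64(0.0), np.float64(0.0), np.float64(0.01))
cap 45 (array([ 0.53,  0.97, -1.27,  2.34,  2.12,  0.64, -3.09]), np.float64(29.1), np.float64(9.8), np.float64(0.0)) (array([ 0.63,  0.67, -1.27,  2.39,  1.95,  0.41, -3.09]), np.float6
[... 1658 characters left out ...]
oat64(0.72))
rod 30 (array([ 1.44,  1.1 , -1.07,  2.49,  2.34,  0.67, -3.02]), np.float64(0.0), np.float64(0.0), np.float64(0.02)) ins (array([-0.46,  0.65, -0.04,  1.82,  0.08,  0.93, -1.51]), np.float64(0.0), np.float64(0.0), np.float64(0.69)) (array([-0.45,  0.46, -0.02,  1.93,  0.07,  1.  , -1.47]), np.float64(0.0), np.float64(0.0), np.float64(0.58))
rod 45 (array([ 1.65,  1.35, -1.14,  2.51,  2.64,  0.7 , -2.95]), np.float64(13.9), np.float64(2.3), np.float64(0.0)) ins (array([-0.42,  0.56, -0.06,  1.99,  0.06,  0.59, -1.48]), np.float64(0.0), np.float64(0.0), np.float64(0.51)) (array([-0.4 ,  0.36, -0.03,  2.09,  0.02,  0.69, -1.4 ]), np.float64(0.0), np.float64(0.0), np.float64(0.42))
```

```bash
python3 - <<'E'
from h import *
snap('wrist','w3'); a=cv2.imread('pics/w3.png'); cv2.imwrite('pics/w3z.png',cv2.resize(a[50:300,250:510],(624,600),interpolation=cv2.INTER_CUBIC))
go([.50,.19,.33],mk([0,0,-1],[.57,-.82,0]))
E
```

```text
rot [1.1 7.9 4.9] | 9.4 off [-38.8   6.5  63.4] | 75.0
```

View pics/w3z.png

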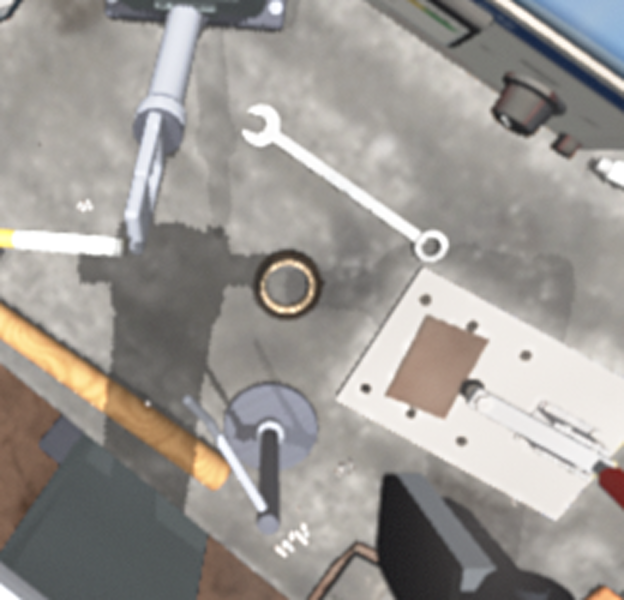

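The crop shows the tube at (180,60), cap flange (158,125), handle nearly edge-on down to (137,235), and the hook from (187,400) to the post at (267,520). Now fit lines to the depth points in this view.

```bash
cat > m2.py <<'E'
from h import *
import sys
def fit(tag,cam='wrist'):
    im,P=cloud(cam,tag)
    Q=P.reshape(-1,3)
    def box(c,r,z0,z1): return Q[(np.hypot(Q[:,0]-c[0],Q[:,1]-c[1])<r)&(Q[:,2]>z0)&(Q[:,2]<z1)]
    b=Q[(np.abs(Q[:,2])<.02)&(np.hypot(Q[:,0]-.5,Q[:,1]-.15)<.1)]; print('bench z',np.median(b[:,2]).round(4))
    c=box((.535,.228),.055,.10,.2)
    # handle: points beyond the flange
    k=c[c[:,2]>.133]
    mu=k.mean(0);V=np.linalg.svd(k-mu)[2]; print('handle',len(k),mu.round(4),V.round(3),'zmax',k[:,2].max().round(3))
    top=k[np.argsort(-(k@np.array([-.58,-.4,.707])))[:25]]; print(' end',top.mean(0).round(4),(k@np.array([-.58,-.4,.707])/.9996).max().round(4))
    t=Q[(np.abs((Q[:,:2]-[.535,.228])@[-.57,.82])<.03)&(Q[:,2]>.03)&(Q[:,2]<.095)&((Q[:,:2]-[.562,.246])@[.82,.57]>-.01)&((Q[:,:2]-[.562,.246])@[.82,.57]<.055)]
    mu=t.mean(0);V=np.linalg.svd(t-mu)[2]; print('tube',len(t),mu.round(4),V[0].round(3),np.degrees(np.arctan2(V[0][1],V[0][0])).round(1))
    w=box((.455,.1),.06,.143,.175)
    w=w[np.abs((w[:,:2]-[.44,.05])@[-.946,.326])<.02]
    l=(w[:,:2]-[.44,.05])@[.326,.946]; lev=w[(l>.012)&(l<.068)]; 
    mu=lev.mean(0);V=np.linalg.svd(lev-mu)[2]; print('wire',len(lev),mu.round(4),V[0].round(3),np.degrees(np.arctan2(V[0][1],V[0][0])).round(1),'tipmax',l.max().round(4))
    pt=box((.44,.05),.012,.155,.17); print('posttop',len(pt),pt.mean(0).round(4))
    bs=box((.44,.05),.06,.002,.03); 
    h=Q[(np.hypot(Q[:,0]-.645,Q[:,1]-.3)<.12)&(Q[:,2]>.112)&(Q[:,2]<.132)]
    if len(h)>50: print('house',len(h),h.mean(0),cv2.minAreaRect((h[:,:2]*1000).astype(np.float32)))
fit(sys.argv[1])
E
python3 m2.py w3; python3 m2.py w2
```

```text
bench z -0.0006
handle 443 [0.5448 0.2309 0.1589] [[-0.717 -0.512  0.474]
 [-0.343 -0.333 -0.878]
 [-0.607  0.792 -0.063]] zmax 0.18
 end [0.528  0.2202 0.1722] -0.2722
tube 145 [0.6033 0.2697 0.0875] [-0.635  0.595  0.493] 136.9
wire 155 [0.4556 0.0871 0.1519] [-0.323 -0.946  0.   ] -108.9 tipmax 0.0961
posttop 75 [0.4435 0.0515 0.159 ]
house 3126 [0.64876533 0.29387005 0.11736989] ((639.113525390625, 281.85137939453125), (142.3523712158203, 160.8721923828125), 76.55729675292969)
bench z -0.0007
handle 356 [0.5397 0.2287 0.1625] [[-0.75  -0.515  0.414]
 [-0.337 -0.241 -0.91 ]
 [-0.569  0.822 -0.007]] zmax 0.18
 end [0.5267 0.2196 0.1711] -0.2717
tube 68 [0.6029 0.2722 0.0878] [-0.6    0.8    0.024] 126.9
wire 14 [0.4621 0.112  0.1513] [-0.746 -0.484 -0.458] -147.0 tipmax 0.0966
posttop 0 [nan nan nan]
house 3949 [0.66443041 0.30079189 0.11733563] ((648.2445678710938, 293.5687255859375), (165.5474090576172, 155.7306365966797), 74.35430145263672)m2.py:19: RuntimeWarning: Mean of empty slice.
  pt=box((.44,.05),.012,.155,.17); print('posttop',len(pt),pt.mean(0).round(4))
  ret = um.true_divide(
```

>>> drive_tool(rot=[[1,8,5],[1,8,5],[1,8,5],[1,8,5]], offset=[[-25,4,40],[-39,6,63],[-39,6,63],[-39,6,63]], jaw=[50,50,50,50])

```text
time_s: 4.55
ee_pos: [0.5017, 0.1894, 0.3313]
tcp_rot: [0.885, -0.465, 0.001, 0.001]
ft_force: [-0.4, 0.8, -0.3]
gripper_width: 0.0499
```

```bash
python3 - <<'E'
from h import *
s=get_state(); print(s['time_s'],s['ee_pos'],s['q'].round(3)); snap('wrist','w4');snap('top','t4')
E
python3 m2.py w4
```

```text
4.55 [0.50168194 0.18938277 0.33132755] [ 0.223  0.341 -0.859  1.897  0.301  1.038 -1.73 ]
bench z -0.0006
handle 527 [0.5455 0.2326 0.1601] [[-0.719 -0.496  0.487]
 [-0.382 -0.303 -0.873]
 [-0.58   0.814 -0.029]] zmax 0.18
 end [0.5266 0.2196 0.1708] -0.2719
tube 170 [0.6026 0.2714 0.0878] [-0.572  0.809  0.134] 125.3
wire 98 [0.4599 0.1008 0.1519] [-0.346 -0.938  0.005] -110.2 tipmax 0.0967
posttop 0 [nan nan nan]
house 2430 [0.63990322 0.2813642  0.11796626] ((639.00634765625, 274.50927734375), (128.6207275390625, 157.66749572753906), 76.64840698242188)m2.py:19: RuntimeWarning: Mean of empty slice.
  pt=box((.44,.05),.012,.155,.17); print('posttop',len(pt),pt.mean(0).round(4))
  ret = um.true_divide(
```

View pics/w4.png

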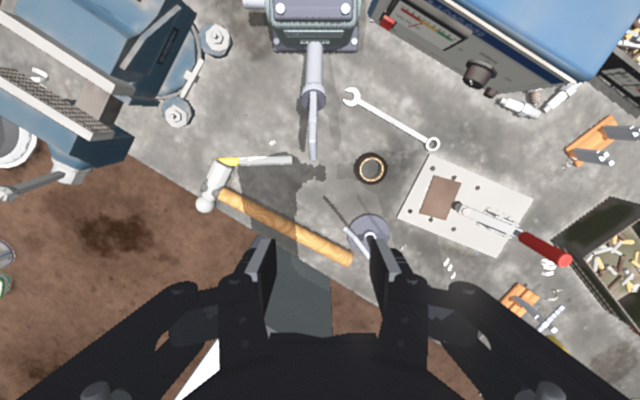

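```bash
cat > m3.py <<'E'
from h import *
az=np.radians(35.4); h=np.array([np.cos(az),np.sin(az),0]); n=np.array([-np.sin(az),np.cos(az),0]); a=(-h+[0,0,1])/2**.5; u=(h+[0,0,1])/2**.5
M=np.array([.562,.246,.114])
for tag in ('w3','w4','w2'):
    im,P=cloud('wrist',tag); Q=P.reshape(-1,3)-M
    A,U,N=Q@a*1e3,Q@u*1e3,Q@n*1e3
    m=(A>12)&(A<95)&(abs(U)<40)&(abs(N)<15)&(P.reshape(-1,3)[:,2]>.11)
    print(tag,m.sum(),'A top',np.sort(A[m])[-8:].round(1),'U top',np.percentile(U[m],[50,90,97]).round(1))
    for lo in range(12,84,12):
        k=m&(A>=lo)&(A<lo+12); 
        if k.sum()>5: print('  A',lo,k.sum(),'N mean,min,max',N[k].mean().round(1),np.percentile(N[k],[3,97]).round(1),'Umax',np.percentile(U[k],[3,95]).round(1))
    t=(A<-20)&(A>-60)&(abs(U)<16)&(abs(N)<20); print('  tube N',np.percentile(N[t],[3,50,97]).round(1),'U95',np.percentile(U[t],95).round(1), 'slope',np.polyfit(A[t],N[t],1).round(3))
    # flange/mouth ring
    f=(A>-12)&(A<12)&(abs(U)<22)&(abs(N)<22); print('  fl N',np.percentile(N[f],[2,50,98]).round(1),'U97',np.percentile(U[f],97).round(1))
E
python3 m3.py
```

```text
w3 464 A top [71.6 71.7 71.7 71.7 71.7 71.7 71.8 71.9] U top [20.2 23.6 24.2]
  A 12 76 N mean,min,max -2.2 [-5.4  1.5] Umax [-7.9 24.2]
  A 24 72 N mean,min,max -2.2 [-5.1  2. ] Umax [-8.2 24.3]
  A 36 64 N mean,min,max -2.5 [-5.1  2. ] Umax [-7.7 24.1]
  A 48 85 N mean,min,max -3.0 [-5.  2.] Umax [-7.6 23.6]
  A 60 167 N mean,min,max -1.9 [-4.8  2.2] Umax [-9.2 23.1]
  tube N [-12.7 -10.    7.9] U95 15.8 slope [-0.023 -7.184]
  fl N [-15.7  -5.4  12. ] U97 21.6
w4 493 A top [71.5 71.5 71.6 71.6 71.7 71.7 71.7 72.1] U top [22.1 23.7 24.2]
  A 12 70 N mean,min,max -1.8 [-5.3  2.4] Umax [-6.9 24.4]
  A 24 64 N mean,min,max -1.7 [-5.3  2.3] Umax [20.1 24. ]
  A 36 69 N mean,min,max -1.4 [-5.1  2.1] Umax [14.8 24.4]
  A 48 74 N mean,min,max -1.8 [-5.  2.] Umax [ 7.6 23.6]
  A 60 215 N mean,min,max -1.0 [-4.7  3. ] Umax [-9. 23.]
  tube N [-12.5  -8.8   8.5] U95 15.9 slope [ 0.018 -2.682]
  fl N [-15.5  -4.2  12.6] U97 21.6
w2 336 A top [71.7 71.8 71.8 71.9 71.9 72.2 72.4 72.4] U top [20.3 23.6 23.9]
  A 12 25 N mean,min,max -1.3 [-4.7  1.8] Umax [23. 24.]
  A 24 33 N mean,min,max -1.4 [-5.1  2.3] Umax [21. 24.]
  A 36 34 N mean,min,max -1.5 [-4.8  2.6] Umax [-0.6 23.8]
  A 48 37 N mean,min,max -1.6 [-4.9  2.4] Umax [ 7.7 23.7]
  A 60 204 N mean,min,max -0.8 [-4.5  3. ] Umax [-9.6 22.9]
  tube N [-11.8  -8.6   8.2] U95 15.8 slope [-0.038 -3.921]
  fl N [-15.1  -5.6  12.3] U97 21.4
```

Wrist depth is clean: handle 8 mm thick, top at the expected height, and mouth height comes out 112.5 mm (114 given). Now the descent for the grasp.

```bash
cat > geo.py <<'E'
from h import *
az=np.radians(35.4); hh=np.array([np.cos(az),np.sin(az),0]); n=np.array([-np.sin(az),np.cos(az),0]); Z=np.array([0,0,1.]); a=(-hh+Z)/2**.5; u=(hh+Z)/2**.5
M0=np.array([.562,.246,.114]); M=M0+.0052*u-.007*a-.0018*n
E
python3 - <<'E'
from geo import *
print(M)
T=M0+a*.0528-u*.0007-n*.001; print(T)
go(T,mk([0,0,-1],-n))
E
```

```text
[0.57007457 0.24953006 0.11272721]
[0.53174282 0.22327054 0.15084026]
rot [ 0.  -0.1 -0.9] | 0.9 off [-11.5 -43.6 180.5] | 186.0
```

>>> drive_tool(rot=[[0,0,-0.9],[0,0,-0.9],[0,0,-0.9],[0,0,-0.9],[0,0,-0.9],[0,0,-0.9],[0,0,-0.9]], offset=[[-8,-30,25],[-11.5,-43.6,65],[-11.5,-43.6,100],[-11.5,-43.6,130],[-11.5,-43.6,155],[-11.5,-43.6,175],[-11.5,-43.6,180.5]], jaw=[40,40,40,40,40,40,40])

```text
time_s: 5.52
ee_pos: [0.5321, 0.2226, 0.1499]
tcp_rot: [0.888, -0.459, 0.001, 0.001]
ft_force: [0.1, -0.4, -0.1]
gripper_width: 0.0397
```

```bash
python3 - <<'E'
from geo import *
s=get_state(); print(s['time_s'],s['ee_pos'],s['q'].round(3),s['gripper_width'],s['ft_force']); snap('wrist','w5')
T=M0+a*.0528-u*.0007-n*.001
go(T,mk([0,0,-1],-n))
E
```

```text
5.525 [0.53207812 0.22255795 0.1498632 ] [ 0.019  0.605 -0.699  1.989  0.569  0.751 -1.977] 0.039696019795474484 [ 0.10269059 -0.41252776 -0.13276333]
rot [ 0.1 -0.1 -0. ] | 0.1 off [-0.5 -0.1 -0.8] | 1.0
```

View pics/w5.png

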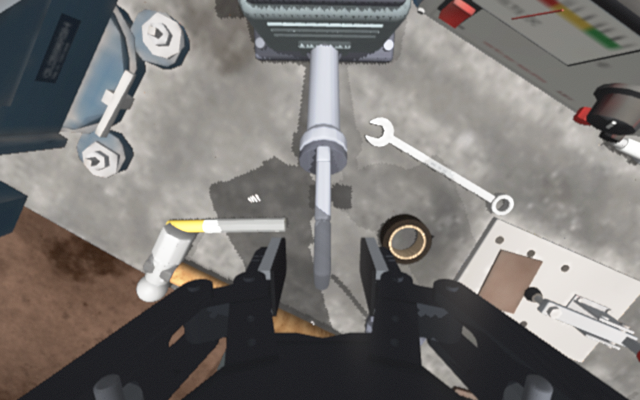

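Handle end at (323,280) is centred between the pads (283 and 365). Closing.

>>> drive_tool(rot=[[0,0,0],[0,0,0],[0,0,0],[0,0,0],[0,0,0]], offset=[[0,0,0],[0,0,0],[0,0,0],[0,0,0],[0,0,0]], jaw=[20,0,0,0,0])

```text
time_s: 6.2
ee_pos: [0.5326, 0.223, 0.1508]
tcp_rot: [0.889, -0.459, 0.001, 0.0]
ft_force: [-1.4, -1.6, 5.5]
gripper_width: 0.0067
```

```bash
python3 - <<'E'
from geo import *
s=get_state(); print(s['time_s'],s['ee_pos'],s['gripper_width'],s['ft_force']); snap('wrist','w6')
go(s['ee_pos']+a*.085,R.from_quat(s['tcp_rot']).as_matrix())
E
```

```text
6.2 [0.5325501  0.22299253 0.15082607] 0.006696374212648312 [-1.35604095 -1.62246749  5.52283387]
rot [-0. -0.  0.] | 0.0 off [  0.2  60.1 -60.1] | 85.0
```

>>> drive_tool(rot=[[0,0,0],[0,0,0],[0,0,0],[0,0,0],[0,0,0],[0,0,0],[0,0,0],[0,0,0]], offset=[[0,5,-5],[0,12,-12],[0,20,-20],[0,30,-30],[0,40,-40],[0,50,-50],[0,60,-60],[0,60,-75]], jaw=[0,0,0,0,0,0,0,0])

```text
time_s: 7.25
ee_pos: [0.4824, 0.1874, 0.2263]
tcp_rot: [0.889, -0.459, 0.001, 0.001]
ft_force: [1.5, 0.0, -0.6]
gripper_width: 0.007
```

```bash
python3 - <<'E'
from geo import *
s=get_state(); print(s['time_s'],s['ee_pos'],s['gripper_width'],s['ft_force'],s['q'].round(2)); snap('wrist','w7'); snap('side','s7'); snap('top','t7')
a1=cv2.imread('pics/w7.png');b=cv2.imread('pics/s7.png')[170:320,200:400]
cv2.imwrite('pics/c7.png',np.vstack([cv2.resize(a1,(480,300)),cv2.resize(b,(400,300))[:, :400] if 0 else cv2.resize(b,(480,300))]))
E
```

```text
7.25 [0.48235676 0.18743376 0.22626575] 0.007045771867287645 [ 1.48523261  0.02698898 -0.55241111] [ 0.15  0.44 -0.81  2.05  0.44  0.82 -1.86]
```

View pics/c7.png

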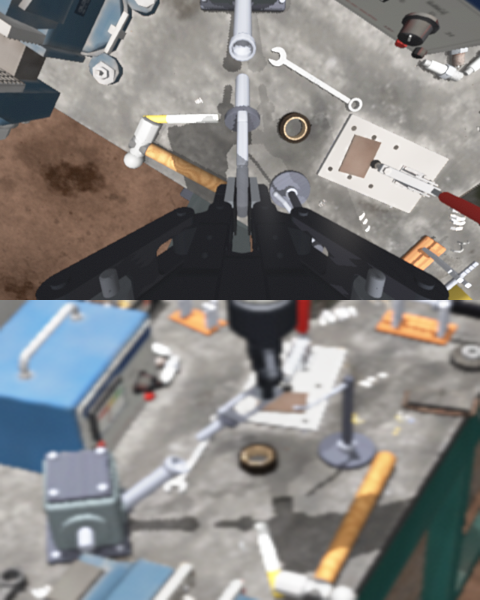

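The cap is out (stem at composite (240,90)) and the open mouth shows at (242,47). Now measure the cap in the tool frame, and the mouth and hook from this view.

```bash
python3 m2.py w7 2>/dev/null | grep -E 'wire|post|bench'; python3 - <<'E'
from geo import *
im,P=cloud('wrist','w7'); z=np.load('pics/w7.npz'); Rt=R.from_quat(z['q']).as_matrix(); Q=P.reshape(-1,3)
C=(Q-z['p'])@Rt*1e3   # tool coords mm
at=np.array([0,.7071,-.7071]); ut=np.array([0,-.7071,-.7071])
m=(abs(C[:,0])<17)&(C[:,2]>-45)&(C[:,2]<90)&(C[:,1]>-90)&(C[:,1]<20)
A=C@at+60;U=C@ut-6   # expected cap coords z,u
for lo in range(-45,80,8):
    k=m&(A>=lo)&(A<lo+8)&(abs(U)<22)
    if k.sum()>4: print(lo,k.sum(),'X',np.percentile(C[k,0],[3,50,97]).round(1),'U',np.percentile(U[k],[3,97]).round(1))
# mouth ring
B=Q-M; Am,Um,N=B@a*1e3,B@u*1e3,B@n*1e3
f=(abs(Am)<8)&(np.hypot(Um,N)<20); print('ring',f.sum(),'A',np.percentile(Am[f],[5,50,95]).round(1),'U',np.percentile(Um[f],[1,99]).round(1),'N',np.percentile(N[f],[1,99]).round(1))
g=f&(Am>np.percentile(Am[f],50)-2);print('fit top: A',np.median(Am[g]),cv2.fitEllipse(np.c_[Um[g],N[g]].astype(np.float32)) , cv2.minEnclosingCircle(np.c_[Um[g],N[g]].astype(np.float32)))
t=(Am<-20)&(Am>-75)&(abs(Um)<14)&(abs(N)<16)
for lo in range(-75,-10,15):
    k=t&(Am>=lo)&(Am<lo+15)
    if k.sum()>5: print(' tube',lo,'N',np.percentile(N[k],[3,97]).round(1),'U',np.percentile(Um[k],98).round(1))
E
```

```text
bench z -0.0007
wire 66 [0.4625 0.1085 0.1517] [-0.326 -0.946 -0.006] -109.0 tipmax 0.0967
posttop 115 [0.4461 0.0527 0.1584]
-45 143 X [-6.3 -0.1  5.4] U [2.2 7.7]
-37 165 X [-6.2 -0.1  6. ] U [1.8 7.7]
-29 182 X [-6.8 -0.8  5.8] U [1.1 7.6]
-21 194 X [-6.6 -0.1  5.7] U [1.5 7.5]
-13 118 X [-5.8 -0.1  4.9] U [2.9 7.5]
-5 196 X [-14.1  -0.5  13.2] U [ 4.7 15.4]
3 852 X [-13.4  -0.2  12.7] U [-9.8 18.2]
11 166 X [-4.  -0.7  3.1] U [16.5 18.9]
19 182 X [-4.  -0.2  3.3] U [16.3 18.9]
27 202 X [-3.9 -0.2  3.5] U [15.8 19. ]
35 220 X [-4.3 -0.2  3.4] U [15.7 18.6]
43 239 X [-4.2 -0.7  3.3] U [15.8 18.7]
51 341 X [-9.3 -0.7  8.5] U [ 5.  18.2]
59 749 X [-15.7  -0.2  15. ] U [ 4.4 17.8]
67 782 X [-15.9  -0.2  15.7] U [11.8 21.2]
75 379 X [-14.8  -0.2  14.1] U [-13.6  20.1]
ring 666 A [-7.4 -2.2 -0.7] U [-11.2  17.5] N [-13.9  14.4]
fit top: A -1.8255614020147022 ((3.253516674041748, 0.21247968077659607), (26.566818237304688, 26.69843101501465), 53.187110900878906) ((3.0093393325805664, 0.1884191483259201), 15.289676666259766)
 tube -75 N [-10.3   9.7] U 13.6
 tube -60 N [-10.1   9.4] U 13.6
 tube -45 N [-10.6  10.1] U 13.5
 tube -30 N [-9.5  9.1] U 13.5
```

```bash
cat >> geo.py <<'E'
M=M+.003*u+.0002*n-.0012*a
e1=np.array([np.cos(np.radians(71)),np.sin(np.radians(71)),0]); e2=np.array([-e1[1],e1[0],0])
def hook(l,z,c=-.4021): return (l+.194)*e1+c*e2+np.array([0,0,z])
def tdeg(d):
    d=np.radians(d); return mk(-np.cos(d)*Z+np.sin(d)*e2,-e1)
EYE=np.array([-.0003,-.0231,.0137])
E
python3 - <<'E'
from geo import *
from fk import ik,get_state
q=get_state()['q']
Rm=tdeg(45); print(Rm, Rm@[0,.707,-.707], M)
for nm,l,z in (('w0u',.125,.24),('w0',.125,.158),('w1',.043,.158),('w2',.043,.137)):
    p=hook(l,z)-Rm@EYE; print(nm,hook(l,z).round(4),p.round(4),ik(p,Rm,q,2))
go(hook(.125,.24)-Rm@EYE,Rm)
E
```

```text
[[-3.25568154e-01 -6.68582597e-01 -6.68582597e-01]
 [-9.45518576e-01  2.30211450e-01  2.30211450e-01]
 [ 1.14099818e-17  7.07106781e-01 -7.07106781e-01]] [-9.23697133e-17  6.64127352e-17  9.99848989e-01] [0.57237952 0.25141346 0.114     ]
w0u [0.484  0.1707 0.24  ] [0.4777 0.1726 0.266 ] (array([-0.16,  0.66, -0.05,  1.66, -0.3 ,  1.55, -1.98]), np.float64(0.0), np.float64(0.0), np.float64(0.52))
w0 [0.484  0.1707 0.158 ] [0.4777 0.1726 0.184 ] (array([-0.16,  0.76, -0.04,  1.7 , -0.31,  1.42, -1.93]), np.float64(0.0), np.float64(0.0), np.float64(0.65))
w1 [0.4574 0.0932 0.158 ] [0.451  0.0951 0.184 ] (array([-0.08,  0.73,  0.01,  1.77, -0.25,  1.4 , -1.83]), np.float64(0.0), np.float64(0.0), np.float64(0.67))
w2 [0.4574 0.0932 0.137 ] [0.451  0.0951 0.163 ] (array([-0.09,  0.76,  0.01,  1.78, -0.26,  1.37, -1.82]), np.float64(0.0), np.float64(0.0), np.float64(0.7))
rot [-41.8 -21.4  51.4] | 69.6 off [  9.5  15.  -39. ] | 43.0
```

>>> drive_tool(rot=[[0,0,0],[-5,-2.6,6.2],[-10,-5,12.3],[-15,-7.7,18.5],[-20,-10.2,24.6],[-25,-12.8,30.8],[-30,-15.4,37],[-35,-18,43],[-39,-20,48],[-41.8,-21.4,51.4],[-41.8,-21.4,51.4],[-41.8,-21.4,51.4],[-41.8,-21.4,51.4],[-41.8,-21.4,51.4]], offset=[[0,10,-25],[3,15,-39],[9,15,-39],[9,15,-39],[9,15,-39],[9,15,-39],[9,15,-39],[9,15,-39],[9,15,-39],[9.5,15,-39],[9.5,15,-39],[9.5,15,-39],[9.5,15,-39],[9.5,15,-39]], jaw=[0,0,0,0,0,0,0,0,0,0,0,0,0,0])

```text
time_s: 9.15
ee_pos: [0.4775, 0.1731, 0.2665]
tcp_rot: [-0.537, 0.752, 0.311, -0.222]
ft_force: [-0.1, -0.1, -1.3]
gripper_width: 0.0068
```

```bash
cat > m4.py <<'E'
from geo import *
import sys
tag=sys.argv[1]
s=get_state(); print(s['time_s'],s['ee_pos'].round(4),s['q'].round(2),s['gripper_width'],s['ft_force'].round(1))
snap('wrist',tag)
im,P=cloud('wrist',tag); z=np.load(f'pics/{tag}.npz'); Rt=R.from_quat(z['q']).as_matrix(); Q=P.reshape(-1,3)
print('tool cap axis',(Rt@[0,.7071,-.7071]).round(3),'x',Rt[:,0].round(3),'eye',(z['p']+Rt@EYE).round(4),'target',hook(.043,.137).round(4))
L=Q@e1-.194; c=Q@e2
w=(L>.012)&(L<.07)&(abs(c+.4021)<.012)&(abs(Q[:,2]-.15)<.01)
print('wire',w.sum(),c[w].mean().round(4),'slope',np.polyfit(L[w],c[w],1)[0].round(3) if w.sum()>9 else '', np.percentile(Q[w,2],[50,95]).round(4) if w.sum() else '')
C=(Q-z['p'])@Rt*1e3
at=np.array([0,.7071,-.7071]); ut=np.array([0,-.7071,-.7071]); A=C@at+60;U=C@ut-6
for lo in (-45,-30,-15,12,24,36,48):
    k=(abs(C[:,0])<9)&(A>=lo)&(A<lo+12)&(abs(U)<22)
    if k.sum()>4: print(lo,k.sum(),'X',np.percentile(C[k,0],[3,50,97]).round(1),'U',np.percentile(U[k],[3,97]).round(1))
E
python3 m4.py w8; python3 -c "
from geo import *
Rm=tdeg(45);go(hook(.125,.158)-Rm@EYE,Rm)"
```

```text
9.15 [0.4775 0.1731 0.2665] [ 0.2   0.69 -0.64  1.71 -0.13  1.45 -2.29] 0.006808606098593569 [-0.1 -0.1 -1.3]
tool cap axis [-0.001 -0.001  1.   ] x [-0.324 -0.946 -0.001] eye [0.4839 0.1712 0.2405] target [0.4574 0.0932 0.137 ]
wire 649 -0.4037 slope 0.003 [0.1518 0.1531]
-45 231 X [-6.3 -0.1  6. ] U [1.7 8.1]
-30 279 X [-6.7 -0.2  5.7] U [1.7 7.9]
-15 165 X [-5.9 -0.2  5.6] U [2.6 7.9]
12 262 X [-4.  -0.2  3.1] U [16.7 19.1]
24 294 X [-3.9 -0.2  3.5] U [16.2 18.9]
36 336 X [-4.3 -0.8  3.3] U [16.  18.9]
48 479 X [-7.8 -0.3  7.6] U [ 5.3 18.5]
rot [-0.  -0.   0.1] | 0.1 off [  0.3 -58.4  58.1] | 82.0
```

View pics/w8.png

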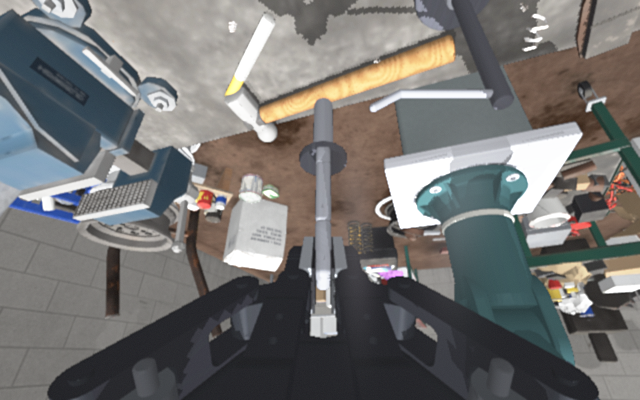

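Cap hangs upright in the grip at (323,150), with the hook wire at (375–490, 95). Now lower to threading height, then slide along the wire.

>>> drive_tool(rot=[[0,0,0],[0,0,0],[0,0,0],[0,0,0]], offset=[[0,-20,20],[0,-40,40],[0,-58,58],[0,-58,58]], jaw=[0,0,0,0])

```text
time_s: 9.7
ee_pos: [0.4766, 0.1724, 0.1832]
tcp_rot: [-0.537, 0.751, 0.312, -0.224]
ft_force: [-0.0, 0.3, -0.1]
gripper_width: 0.0066
```

```bash
python3 m4.py w9; python3 -c "
from geo import *
Rm=tdeg(45);go(hook(.043,.158)-Rm@EYE,Rm); snap('top','t9'); snap('side','s9')
a=cv2.imread('pics/w9.png');b=cv2.imread('pics/s9.png')[170:270,280:400];cv2.imwrite('pics/c9.png',np.vstack([cv2.resize(a,(480,300)),cv2.resize(b,(360,300))[:,:360] if 0 else cv2.resize(b,(480,300))]))"
```

```text
9.7 [0.4766 0.1724 0.1832] [ 0.18  0.79 -0.62  1.76 -0.09  1.32 -2.27] 0.006587226396895402 [-0.   0.3 -0.1]
tool cap axis [0.003 0.    1.   ] x [-0.324 -0.946  0.001] eye [0.4829 0.1705 0.1572] target [0.4574 0.0932 0.137 ]
wire 1039 -0.4041 slope -0.0 [0.1511 0.1528]
-45 234 X [-6.3 -0.1  6. ] U [1.7 8. ]
-30 271 X [-6.7 -0.2  5.8] U [1.3 8.1]
-15 167 X [-6.6 -0.2  4.9] U [2.8 8. ]
12 261 X [-4.1 -0.2  3.1] U [16.4 19.2]
24 294 X [-3.9 -0.3  3.5] U [16.1 19. ]
36 338 X [-4.3 -0.3  3.3] U [16.  18.8]
48 482 X [-7.9 -0.3  7.8] U [ 5.6 18.5]
rot [ 0.1 -0.1  0.1] | 0.1 off [82.2 -0.6 -0. ] | 82.0
```

View pics/c9.png

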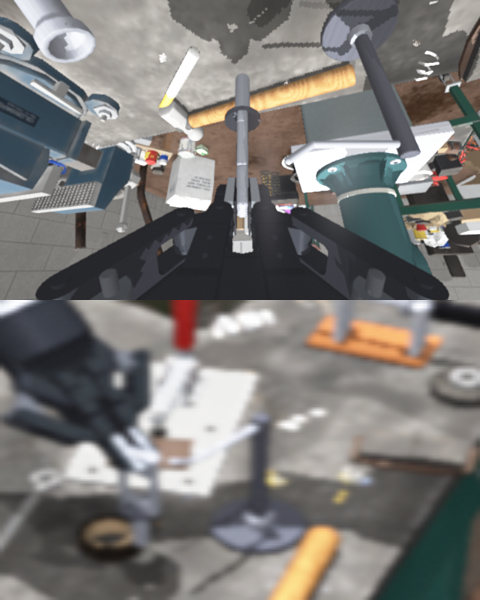

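```bash
python3 - <<'E'
from geo import *
im,P=cloud('wrist','w9'); Q=P.reshape(-1,3); L=Q@e1-.194;c=Q@e2
for lo in np.arange(.06,.105,.005):
    k=(L>lo)&(L<lo+.005)&(abs(c+.4025)<.015)&(Q[:,2]>.135)&(Q[:,2]<.18)
    if k.sum(): print(lo.round(3),k.sum(),c[k].mean().round(4),np.percentile(Q[k,2],[5,50,95]).round(4))
E
```

```text
0.06 86 -0.4041 [0.1483 0.1511 0.1529]
0.065 87 -0.404 [0.1483 0.1511 0.1529]
0.07 93 -0.4042 [0.1486 0.1522 0.1551]
0.075 101 -0.4043 [0.1516 0.1554 0.1586]
0.08 106 -0.4042 [0.1547 0.159  0.1623]
0.085 108 -0.4043 [0.1587 0.1624 0.1658]
0.09 71 -0.4037 [0.1617 0.1644 0.1663]
```

>>> drive_tool(rot=[[0,0,0],[0,0,0],[0,0,0],[0,0,0]], offset=[[10,-1,0],[20,-1,0],[30,-1,0],[40,-1,0]], jaw=[0,0,0,0])

```text
time_s: 10.35
ee_pos: [0.4655, 0.1344, 0.1848]
tcp_rot: [-0.537, 0.752, 0.311, -0.221]
ft_force: [0.5, -0.6, -0.2]
gripper_width: 0.0072
```

```bash
python3 m4.py w10; python3 -c "
from geo import *
Rm=tdeg(45);go(hook(.043,.158)-Rm@EYE,Rm)
a=cv2.imread('pics/w10.png');cv2.imwrite('pics/c10.png',cv2.resize(a[60:330,180:480],None,fx=2,fy=2))"
```

```text
10.35 [0.4655 0.1344 0.1848] [ 0.24  0.76 -0.61  1.79 -0.07  1.32 -2.23] 0.007179630395983987 [ 0.5 -0.6 -0.2]
tool cap axis [-0.002 -0.001  1.   ] x [-0.325 -0.946 -0.002] eye [0.4719 0.1326 0.1588] target [0.4574 0.0932 0.137 ]
wire 1005 -0.4041 slope 0.003 [0.1509 0.1527]
-45 232 X [-6.2 -0.1  6. ] U [2.1 8.1]
-30 270 X [-6.7 -0.2  5.8] U [1.5 8.1]
-15 165 X [-6.5 -0.8  5. ] U [2.7 7.8]
12 258 X [-4.1 -0.2  3.2] U [16.3 19.2]
24 397 X [-3.9  1.3  8.4] U [ 0.1 18.8]
36 398 X [-7.5 -1.3  3.3] U [ 0.6 18.8]
48 480 X [-7.7 -0.3  7.8] U [ 5.3 18.5]
rot [-0.1 -0.  -0. ] | 0.1 off [40.3  0.4  1.1] | 40.0
```

View pics/c10.png

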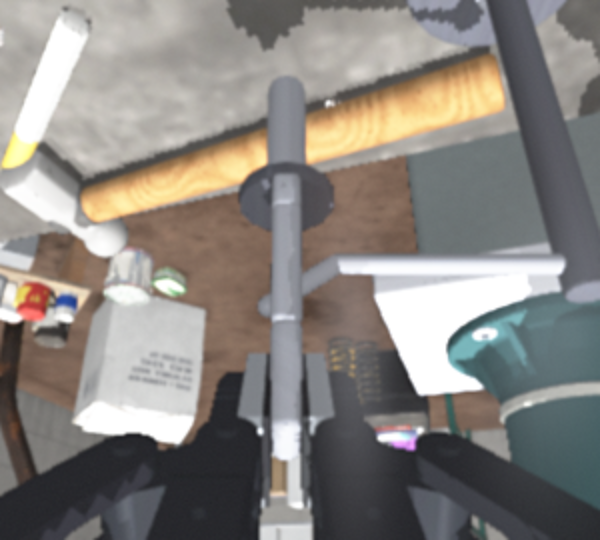

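The wire tip now shows through the eye on the left side of the handle at (268,305), with no contact force. Go on along the wire, then lower.

>>> drive_tool(rot=[[0,0,0],[0,0,0],[0,0,0],[0,0,0],[0,0,0],[0,0,0],[0,0,0],[0,0,0]], offset=[[12,0,0],[24,0,0],[36,0,0],[40,0,0],[40,-4,4],[40,-8,8],[40,-12,12],[40,-12,12]], jaw=[0,0,0,0,0,0,0,0])

```text
time_s: 11.4
ee_pos: [0.4518, 0.0952, 0.167]
tcp_rot: [-0.537, 0.752, 0.311, -0.223]
ft_force: [0.5, 0.4, -0.9]
gripper_width: 0.0067
```

```bash
python3 m4.py w11; python3 -c "
from geo import *
a=cv2.imread('pics/w11.png');cv2.imwrite('pics/c11.png',cv2.resize(a[60:330,180:480],None,fx=2,fy=2))"
```

```text
11.4 [0.4518 0.0952 0.167 ] [ 0.29  0.77 -0.59  1.84 -0.04  1.3  -2.19] 0.0067452538819710245 [ 0.5  0.4 -0.9]
tool cap axis [0.001 0.001 1.   ] x [-0.325 -0.946  0.001] eye [0.4582 0.0933 0.141 ] target [0.4574 0.0932 0.137 ]
wire 989 -0.4041 slope 0.002 [0.1508 0.1526]
-45 230 X [-6.3 -0.1  6. ] U [1.9 8.1]
-30 271 X [-6.8 -0.2  5.8] U [1.5 7.9]
-15 169 X [-5.9 -0.2  5.5] U [2.7 7.7]
12 257 X [-4.1 -0.2  3.1] U [16.6 19.4]
24 302 X [-3.9 -0.3  3.4] U [16.3 19.1]
36 518 X [-8.  -0.3  8. ] U [ 0.1 18.8]
48 489 X [-7.8 -0.3  7.8] U [ 5.2 18.5]
```

View pics/c11.png

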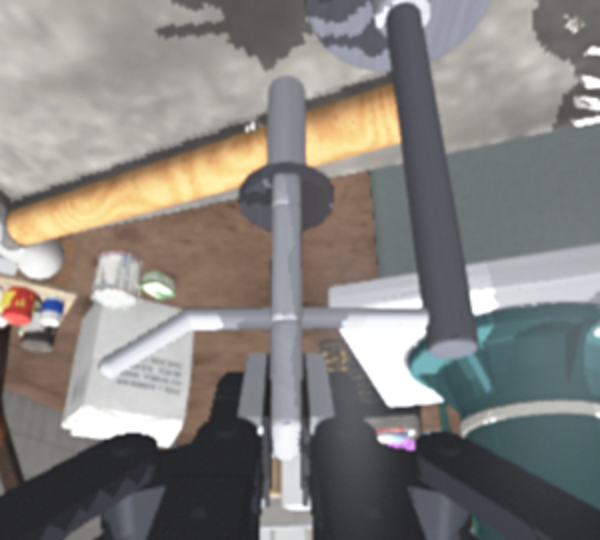

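Threaded: the wire passes through the handle at (287,318). Lower the last few mm, then open slightly.

>>> drive_tool(rot=[[0,0,0],[0,0,0],[0,0,0]], offset=[[0,-1.5,1.5],[0,-2.5,2.5],[0,-2.5,2.5]], jaw=[0,0,0])

```text
time_s: 11.82
ee_pos: [0.4519, 0.0951, 0.1637]
tcp_rot: [-0.537, 0.752, 0.311, -0.223]
ft_force: [0.8, -0.7, -1.3]
gripper_width: 0.0067
```

>>> drive_tool(rot=[[0,0,0],[0,0,0],[0,0,0],[0,0,0]], offset=[[0,0,0],[0,0,0],[0,0,0],[0,0,0]], jaw=[14,22,26,26])

```text
time_s: 12.32
ee_pos: [0.4519, 0.0952, 0.1638]
tcp_rot: [-0.537, 0.752, 0.311, -0.223]
ft_force: [0.3, 0.0, -0.2]
gripper_width: 0.026
```

```bash
python3 m4.py w12|head -4; python3 -c "
from geo import *
a=cv2.imread('pics/w12.png');cv2.imwrite('pics/c12.png',cv2.resize(a[60:330,180:480],None,fx=2,fy=2))"
```

```text
12.325 [0.4519 0.0952 0.1638] [ 0.29  0.78 -0.59  1.84 -0.03  1.29 -2.19] 0.026045470648251124 [ 0.3  0.  -0.2]
tool cap axis [0.    0.001 1.   ] x [-0.325 -0.946  0.001] eye [0.4583 0.0933 0.1378] target [0.4574 0.0932 0.137 ]
wire 1041 -0.4044 slope -0.0 [0.1508 0.158 ]
-45 212 X [-6.3 -0.5  5.4] U [0.6 5.6]
```

View pics/c12.png

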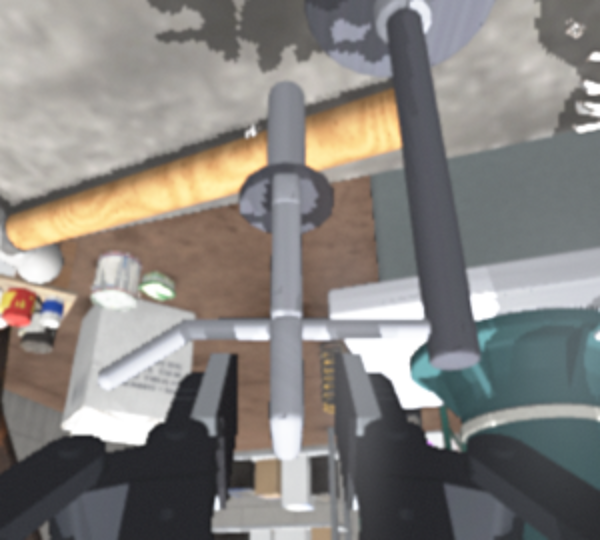

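The cap hangs freely between the open fingers. Back off along the tool axis.

>>> drive_tool(rot=[[0,0,0],[0,0,0],[0,0,0],[0,0,0],[0,0,0]], offset=[[0,0,-15],[0,0,-40],[0,0,-75],[0,20,-110],[0,50,-140]], jaw=[26,26,26,26,26])

```text
time_s: 13.0
ee_pos: [0.5136, 0.0738, 0.2995]
tcp_rot: [-0.536, 0.753, 0.311, -0.222]
ft_force: [0.8, -0.5, -0.3]
gripper_width: 0.0263
```

```bash
python3 - <<'E'
from geo import *
from fk import ik
s=get_state(); print(s['time_s'],s['ee_pos'],s['q'].round(2)); snap('wrist','w13'); snap('top','t13');snap('side','s13')
a=cv2.imread('pics/w13.png');b=cv2.imread('pics/s13.png')[170:270,280:400];cv2.imwrite('pics/c13.png',np.vstack([cv2.resize(a,(480,300)),cv2.resize(b,(480,300))]))
Rm=mk([0,0,-1],[0,-1,0]); p=[.41,-.24,.28]; go(p,Rm); print(ik(np.array(p),Rm,s['q']))
E
```

```text
13.0 [0.5135988  0.07379996 0.29952484] [ 0.31  0.67 -0.6   1.62 -0.08  1.61 -2.19]
rot [ 44.2   7.5 -18. ] | 48.3 off [331.8 -17.1  11.3] | 332.0
(array([ 0.37,  0.24,  0.12,  2.06, -0.04,  0.84, -1.05]), np.float64(0.0), np.float64(0.0), np.float64(0.45))
```

View pics/c13.png

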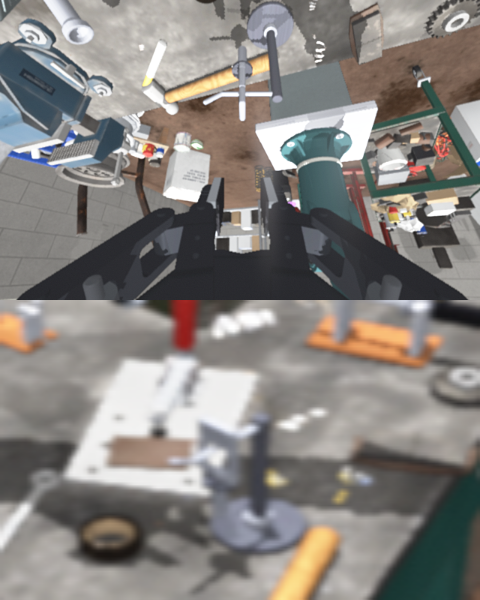

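The cap hangs on the hook (side crop (215,450)). Now over to the rod.

>>> drive_tool(rot=[[4,1,-2],[9,1.5,-4],[13,2,-5],[18,3,-7],[22,4,-9],[27,5,-11],[31,5,-13],[36,6,-15],[40,7,-16],[44.2,7.5,-18],[44.2,7.5,-18],[44.2,7.5,-18],[44.2,7.5,-18]], offset=[[30,-15,0],[65,-20,0],[100,-20,0],[135,-20,0],[170,-20,0],[205,-20,0],[240,-20,0],[275,-17,5],[310,-17,11],[332,-17,11],[332,-17,11],[332,-17,11],[332,-17,11]], jaw=[26,26,26,40,50,50,50,50,50,50,50,50,50])

```text
time_s: 14.78
ee_pos: [0.4113, -0.2391, 0.2803]
tcp_rot: [0.708, -0.706, -0.001, -0.0]
ft_force: [-0.2, 0.3, -0.2]
gripper_width: 0.0498
```

```bash
python3 - <<'E'
from geo import *
s=get_state(); print(s['time_s'],s['ee_pos'],s['q'].round(2)); snap('wrist','w14')
E
```

```text
14.775 [ 0.41125884 -0.23913848  0.28031217] [ 0.95  0.26 -0.62  2.08  0.2   0.86 -1.36]
```

View pics/w14.png

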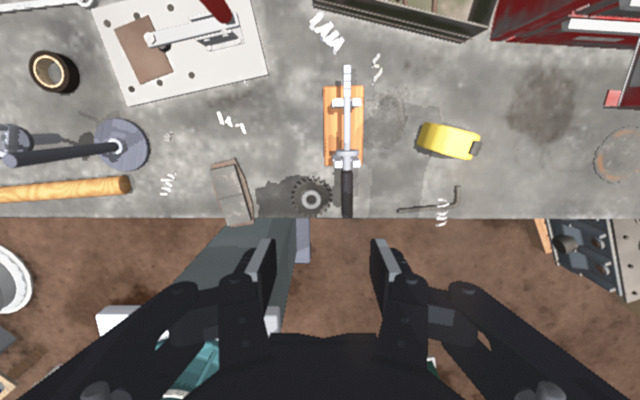

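Rod: tip (347,70), collar (346,157), black handle (347,170–215), in the larger cradle. Measuring it.

```bash
cat > m5.py <<'E'
from geo import *
import sys
im,P=cloud('wrist',sys.argv[1]); Q=P.reshape(-1,3)
m=(abs(Q[:,1]+.264)<.03)&(Q[:,0]>.33)&(Q[:,0]<.56)&(Q[:,2]>.066)&(Q[:,2]<.095)
q=Q[m]
for lo in np.arange(.345,.545,.01):
    k=q[(q[:,0]>=lo)&(q[:,0]<lo+.01)]
    if len(k)>3: print(lo.round(3),len(k),'y',np.percentile(k[:,1],[3,50,97]).round(4),'z',np.percentile(k[:,2],[50,97]).round(4))
print(q[:,0].min(),q[:,0].max())
col=q[(abs(q[:,1]+.266)>.0095)&(q[:,0]<.47)&(q[:,2]<.087)]; print(np.histogram(col[:,0],bins=np.arange(.40,.47,.003)))
E
python3 m5.py w14
```

```text
0.355 45 y [-0.2759 -0.2693 -0.2626] z [0.0814 0.0828]
0.365 94 y [-0.2757 -0.2689 -0.2621] z [0.0819 0.0835]
0.375 90 y [-0.2753 -0.2683 -0.2619] z [0.0818 0.0834]
0.385 94 y [-0.2751 -0.2675 -0.2616] z [0.0818 0.0834]
0.395 92 y [-0.2746 -0.2682 -0.2614] z [0.0818 0.0832]
0.405 98 y [-0.2743 -0.2675 -0.2611] z [0.082  0.0835]
0.415 107 y [-0.2786 -0.2679 -0.2561] z [0.0784 0.0828]
0.425 172 y [-0.282  -0.2676 -0.2527] z [0.0767 0.0805]
0.435 167 y [-0.2802 -0.2669 -0.2537] z [0.0807 0.0847]
0.445 51 y [-0.2703 -0.2677 -0.2642] z [0.073  0.0742]
0.455 48 y [-0.27  -0.267 -0.264] z [0.0732 0.0743]
0.465 53 y [-0.2697 -0.2662 -0.2638] z [0.0728 0.0742]
0.475 54 y [-0.2695 -0.2664 -0.2635] z [0.0728 0.0746]
0.485 66 y [-0.2731 -0.2656 -0.2526] z [0.0729 0.0773]
0.495 180 y [-0.2794 -0.2658 -0.2523] z [0.0795 0.0819]
0.505 69 y [-0.2699 -0.2653 -0.2619] z [0.0713 0.0732]
0.515 78 y [-0.2697 -0.2659 -0.2617] z [0.071  0.0728]
0.525 72 y [-0.2694 -0.2648 -0.2614] z [0.0711 0.0728]
0.535 29 y [-0.2692 -0.2656 -0.2614] z [0.071  0.0722]
0.3594619754078562 0.5386365203104702
(array([ 0,  0,  0,  0,  0,  0,  0,  0, 29, 21, 29,  0,  7, 20, 18,  0,  0,
        0,  0,  0,  0,  0,  0]), array([0.4  , 0.403, 0.406, 0.409, 0.412, 0.415, 0.418, 0.421, 0.424,
       0.427, 0.43 , 0.433, 0.436, 0.439, 0.442, 0.445, 0.448, 0.451,
       0.454, 0.457, 0.46 , 0.463, 0.466, 0.469]))
```

```bash
python3 - <<'E'
from geo import *
from fk import ik
rd=np.array([1,.022,0])
G=np.array([.3893,-.2685,.070]); T=G+[0,0,-.0187]
Rm=mk([0,0,-1],[.022,-1,0]); go(T,Rm); print(T,ik(T,Rm,get_state()['q']))
E
```

```text
rot [ 0.   0.1 -1.1] | 1.1 off [ 29.5  22.  229. ] | 232.0
[ 0.3893 -0.2685  0.0513] (array([ 0.62,  0.66, -0.11,  2.23,  0.26,  0.26, -1.26]), np.float64(0.0), np.float64(0.0), np.float64(0.18))
```

>>> drive_tool(rot=[[0,0,-1.1],[0,0,-1.1],[0,0,-1.1],[0,0,-1.1],[0,0,-1.1],[0,0,-1.1]], offset=[[15,11,40],[29.5,22,80],[29.5,22,115],[29.5,22,145],[29.5,22,155],[29.5,22,155]], jaw=[50,50,50,50,50,50])

```text
time_s: 15.58
ee_pos: [0.3899, -0.268, 0.1251]
tcp_rot: [0.715, -0.699, -0.001, -0.0]
ft_force: [-0.3, 0.5, 0.2]
gripper_width: 0.0499
```

```bash
python3 - <<'E'
from geo import *
s=get_state(); print(s['time_s'],s['ee_pos'],s['q'].round(2),s['ft_force']); snap('wrist','w15')
T=np.array([.3893,-.2685,.0513]);Rm=mk([0,0,-1],[.022,-1,0]); go(T,Rm)
E
python3 m5.py w15 | head -8
```

```text
15.575 [ 0.38986124 -0.26801407  0.12509951] [ 0.86  0.49 -0.47  2.23  0.45  0.51 -1.5 ] [-0.32376417  0.4605736   0.18953935]
rot [-0.   0.1  0. ] | 0.1 off [ 0.2  1.  74.4] | 74.0
0.355 120 y [-0.2752 -0.2691 -0.263 ] z [0.0817 0.0832]
0.365 251 y [-0.2755 -0.269  -0.2625] z [0.082  0.0832]
0.375 260 y [-0.2758 -0.2688 -0.2624] z [0.0819 0.0832]
0.385 275 y [-0.2754 -0.2686 -0.2622] z [0.0819 0.0833]
0.395 282 y [-0.2751 -0.2686 -0.262 ] z [0.0819 0.0833]
0.405 291 y [-0.2747 -0.268  -0.2618] z [0.082  0.0834]
0.415 333 y [-0.2763 -0.2678 -0.2563] z [0.0787 0.0826]
0.425 570 y [-0.2821 -0.2681 -0.2535] z [0.077  0.0803]
```

View pics/w15.png

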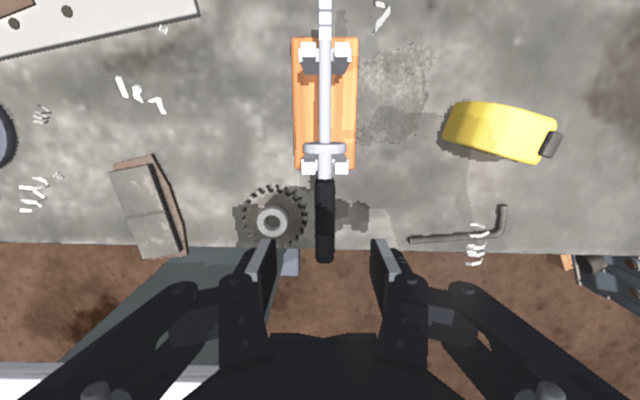

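Handle (323,180–262) is centred between the fingers, and the gear (272,220) stays well below them. Descending and closing.

>>> drive_tool(rot=[[0,0,0],[0,0,0],[0,0,0],[0,0,0],[0,0,0],[0,0,0],[0,0,0],[0,0,0],[0,0,0]], offset=[[0.3,1,30],[0.3,1,55],[0.3,1,70],[0.3,1,74],[0.3,1,74],[0.3,1,74],[0.3,1,74],[0.3,1,74],[0.3,1,74]], jaw=[50,50,50,50,40,20,0,0,0])

```text
time_s: 16.75
ee_pos: [0.3897, -0.2689, 0.0522]
tcp_rot: [0.715, -0.699, 0.001, -0.001]
ft_force: [-1.0, -0.7, 5.3]
gripper_width: 0.0132
```

```bash
python3 - <<'E'
from geo import *
s=get_state(); print(s['time_s'],s['ee_pos'],s['q'].round(2),s['ft_force'],s['gripper_width'])
E
```

```text
16.75 [ 0.38970214 -0.26891051  0.05222849] [ 0.75  0.61 -0.32  2.27  0.59  0.33 -1.62] [-0.99329469 -0.70295744  5.32596381] 0.013234143320622683
```

Gripped at 13.2 mm. Lift straight up and check.

>>> drive_tool(rot=[[0,0,0],[0,0,0],[0,0,0],[0,0,0],[0,0,0],[0,0,0]], offset=[[0,0,-8],[0,0,-25],[0,0,-60],[0,0,-110],[0,0,-160],[0,0,-200]], jaw=[0,0,0,0,0,0])

```text
time_s: 17.5
ee_pos: [0.3888, -0.2687, 0.2541]
tcp_rot: [0.715, -0.699, 0.001, -0.001]
ft_force: [0.0, -0.5, -2.0]
gripper_width: 0.0131
```

```bash
cat > m6.py <<'E'
from geo import *
import sys
tag=sys.argv[1]
s=get_state(); print(s['time_s'],s['ee_pos'].round(4),s['q'].round(2),s['ft_force'].round(1),s['gripper_width'])
snap('wrist',tag)
im,P=cloud('wrist',tag); z=np.load(f'pics/{tag}.npz'); Rt=R.from_quat(z['q']).as_matrix(); Q=P.reshape(-1,3)
C=(Q-z['p'])@Rt*1e3; C[:,2]+=18.7  # relative to grasp pt; rod x = -tool y
X=-C[:,1]
m=(abs(C[:,0])<20)&(abs(C[:,2])<20)&(X>14)&(X<175)
print('X max',np.sort(X[m])[-5:].round(1))
for lo in (16,24,60,70,80,90,100,110,120,130,140):
    k=m&(X>=lo)&(X<lo+8)
    if k.sum()>3: print(lo,k.sum(),'x',np.percentile(C[k,0],[3,50,97]).round(1),'z',np.percentile(C[k,2],[3,50,90]).round(1))
k=m&(abs(C[:,0])>9); print('collar X',np.percentile(X[k],[2,98]).round(1))
E
python3 m6.py w16
```

```text
17.5 [ 0.3888 -0.2687  0.2541] [ 1.03  0.3  -0.64  2.12  0.24  0.8  -1.3 ] [ 0.  -0.5 -2. ] 0.013128606982116379
X max [112.7 112.8 112.8 112.9 112.9]
16 549 x [-7.3 -0.3  6.2] z [-11.9 -10.6  -8.6]
24 737 x [-6.7 -0.7  5.7] z [-11.6  -8.9  -1.1]
60 364 x [-4.1 -0.3  3.1] z [-3.  -1.3  0.2]
70 392 x [-4.  -0.3  3.4] z [-2.8 -1.2  0.5]
80 431 x [-4.3 -0.3  3.3] z [-2.6 -1.2  0.5]
90 452 x [-4.2 -0.5  3.2] z [-2.7 -1.2  0.3]
100 494 x [-4.1 -0.3  3.2] z [-2.8 -1.1  0.5]
110 152 x [-4.1 -0.3  3.5] z [-2.7 -1.   0.7]
collar X [48.6 54.3]
```

View pics/w16.png

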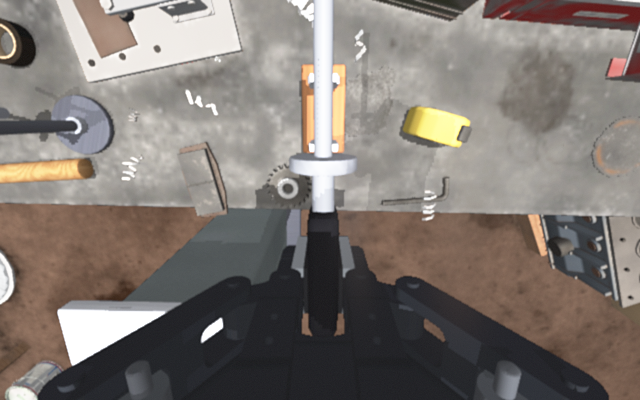

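The rod is square in the grip: stop face 54.4 mm ahead of the grasp point, axis 1 mm past it. Plan the pre-insertion pose.

```bash
cat >> geo.py <<'E'
RO=np.array([-.0004,-.0545,-.0177])
RI=np.stack([-n,a,-u],1)
def ins(d,off=np.zeros(3)): return M+d*a-RI@RO+off
E
python3 - <<'E'
from geo import *
from fk import ik
q=get_state()['q']; print(np.linalg.det(RI))
for d in (.2,.12,.05,0): print(d,ins(d).round(4),ik(ins(d),RI,q,3))
go(ins(.2)+[0,0,.06],RI)
E
```

```text
0.9999999999999999
0.2 [0.4157 0.1396 0.2814] (array([-0.54,  0.6 ,  0.08,  1.74,  0.11,  1.58, -1.45]), np.float64(0.0), np.float64(0.0), np.float64(0.49))
0.12 [0.4618 0.1724 0.2249] (array([-0.54,  0.73,  0.06,  1.64,  0.1 ,  1.55, -1.47]), np.float64(0.0), np.float64(0.0), np.float64(0.52))
0.05 [0.5022 0.201  0.1754] (array([-0.54,  0.83,  0.05,  1.54,  0.09,  1.54, -1.48]), np.float64(0.0), np.float64(0.0), np.float64(0.53))
0 [0.531  0.2215 0.14  ] (array([-0.54,  0.91,  0.04,  1.46,  0.09,  1.55, -1.49]), np.float64(0.0), np.float64(0.0), np.float64(0.52))
rot [-44.   13.  -32.5] | 56.2 off [-408.3  -34.1  -84.9] | 418.0
```

>>> drive_tool(rot=[[0,0,0],[0,0,0],[0,0,0],[-3,1,-2],[-7,2,-5],[-11,3,-8],[-15,4.5,-11],[-19,5.6,-14],[-23,7,-17],[-27,8,-20],[-31,9,-23],[-35,10.3,-26],[-39,11.5,-29],[-44,13,-32.5],[-44,13,-32.5],[-44,13,-32.5]], offset=[[-15,0,-40],[-40,0,-80],[-75,0,-115],[-110,-5,-130],[-145,-10,-130],[-180,-15,-130],[-215,-20,-130],[-250,-25,-130],[-285,-30,-130],[-320,-30,-130],[-350,-34,-120],[-375,-34,-110],[-395,-34,-95],[-408,-34,-85],[-408,-34,-85],[-408,-34,-85]], jaw=[0,0,0,0,0,0,0,0,0,0,0,0,0,0,0,0])

```text
time_s: 19.55
ee_pos: [0.4156, 0.1387, 0.3418]
tcp_rot: [0.821, -0.424, -0.175, 0.34]
ft_force: [-0.7, -0.4, -0.8]
gripper_width: 0.0131
```

```bash
python3 m6.py w17; python3 -c "
from geo import *
go(ins(.125),RI)"
```

```text
19.55 [0.4156 0.1387 0.3418] [ 0.12  0.64 -0.94  1.74  0.29  1.8  -1.93] [-0.7 -0.4 -0.8] 0.01312749673458639
X max [113.2 113.2 113.4 113.7 113.8]
16 550 x [-7.1 -0.3  6.2] z [-12.4 -11.   -9.1]
24 752 x [-6.7 -0.3  5.8] z [-12.   -9.6  -1.8]
60 354 x [-4.1 -0.3  3.1] z [-3.1 -1.7  0.1]
70 399 x [-4.  -0.3  3.5] z [-3.2 -1.7  0.1]
80 434 x [-4.3 -0.3  3.4] z [-3.1 -1.5  0.3]
90 451 x [-4.2 -0.3  3.3] z [-3.1 -1.6  0.1]
100 491 x [-4.1 -0.3  3.2] z [-3.2 -1.6  0.1]
110 193 x [-4.  -0.3  3.5] z [-3.1 -1.4  0.5]
collar X [49.4 55.1]
rot [-0.1 -0.  -0.1] | 0.1 off [  -1.1 -118.3   42.6] | 126.0
```

View pics/w17.png

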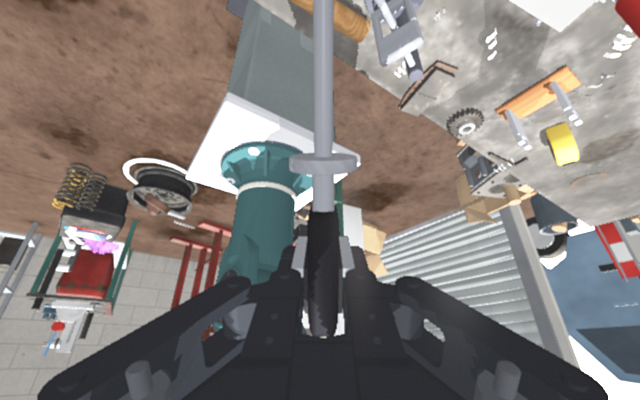

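```bash
echo "RO=np.array([-.0004,-.055,-.0179])" >> geo.py; python3 -c "
from geo import *
go(ins(.118),RI)"
```

```text
rot [-0.1 -0.  -0.1] | 0.1 off [  -1.1 -124.8   42.8] | 132.0
```

>>> drive_tool(rot=[[0,0,0],[0,0,0],[0,0,0],[0,0,0],[0,0,0],[0,0,0]], offset=[[-1,-25,20],[-1,-55,38],[-1,-85,43],[-1,-110,43],[-1,-118,43],[-1,-118,43]], jaw=[0,0,0,0,0,0])

```text
time_s: 20.35
ee_pos: [0.4587, 0.1695, 0.2291]
tcp_rot: [0.821, -0.425, -0.175, 0.34]
ft_force: [-0.4, 0.2, -1.3]
gripper_width: 0.0134
```

```bash
python3 - <<'E'
from geo import *
s=get_state(); print(s['time_s'],s['ee_pos'].round(4),s['q'].round(2),s['ft_force'].round(1)); snap('side','s18'); snap('top','t18')
Rt=R.from_quat(s['tcp_rot']).as_matrix()
o=s['ee_pos']+Rt@RO; tip=o-Rt[:,1]*.095
for P in (o,tip): B=P-M; print('a,u,n mm',(B@a*1e3).round(1),(B@u*1e3).round(1),(B@n*1e3).round(1))
print('axis',(Rt[:,1]@u).round(4),(Rt[:,1]@n).round(4))
for c in ('side','top'):
    im=cv2.imread(f'pics/{c[0]}18.png'); p=proj(c,[tip,o,M,M-.1*a]); print(c,p.round(1))
    x,y=p[[0,2]].mean(0).astype(int); k=cv2.resize(im[y-35:y+35,x-45:x+45],None,fx=6,fy=6,interpolation=cv2.INTER_CUBIC); cv2.imwrite(f'pics/{c[0]}18z.png',k); print(x-45,y-35)
go(ins(.1),RI)
E
```

```text
20.35 [0.4587 0.1695 0.2291] [ 0.03  0.82 -0.87  1.7   0.39  1.69 -1.99] [-0.4  0.2 -1.3]
a,u,n mm 125.5 0.3 -0.7
a,u,n mm 30.5 0.4 -1.0
axis -0.0015 0.0029
side [[281.5 245.3]
 [304.3 225.1]
 [274.6 251.9]
 [252.2 271.8]]
233 213
top [[223.5 197.2]
 [230.1 213.7]
 [221.3 192.7]
 [215.4 178.2]]
177 159
rot [-0.1 -0.  -0.1] | 0.2 off [ -0.3 -25.9   0.4] | 26.0
```

View pics/s18z.png

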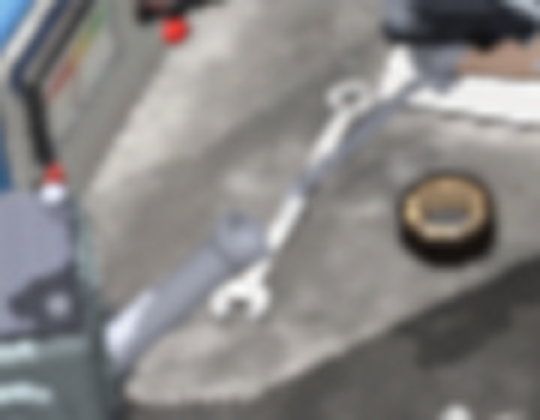

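View pics/t18z.png

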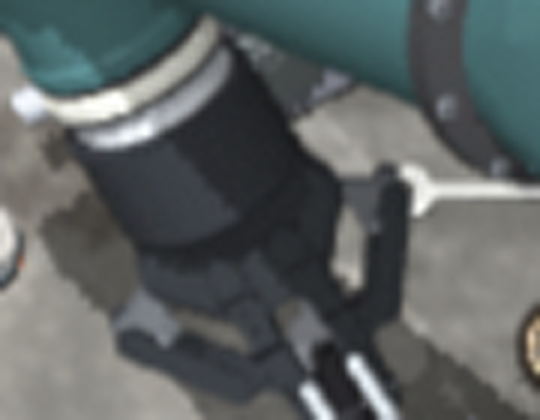

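In the side crop the rod line (440,80)→(300,190) runs on to the mouth at (243,235). It is aligned to about 1 mm by the calibration, and the funnel allows ±7 mm. Start inserting.

>>> drive_tool(rot=[[0,0,0],[0,0,0],[0,0,0],[0,0,0],[0,0,0],[0,0,0]], offset=[[-0.5,-12,0.4],[-0.5,-25,0.4],[-0.5,-36,0.4],[-0.5,-45,0.4],[-0.5,-55,0.4],[-0.5,-60,0.4]], jaw=[0,0,0,0,0,0])

```text
time_s: 21.2
ee_pos: [0.4929, 0.1946, 0.1862]
tcp_rot: [0.821, -0.425, -0.175, 0.34]
ft_force: [0.8, 0.0, 0.3]
gripper_width: 0.0129
```

```bash
cat > m7.py <<'E'
from geo import *
s=get_state(); print(s['time_s'],s['ee_pos'].round(4),s['q'].round(2),s['ft_force'].round(1),s['moment'].round(2),s['gripper_width'].round(4))
Rt=R.from_quat(s['tcp_rot']).as_matrix()
f=s['ft_force']; print('force a,u,n',(f@a).round(1),(f@u).round(1),(f@n).round(1))
o=s['ee_pos']+Rt@RO; tip=o-Rt[:,1]*.095
for P in (o,tip): B=P-M; print('a,u,n mm',(B@a*1e3).round(1),(B@u*1e3).round(1),(B@n*1e3).round(1))
go(ins(0),RI)
E
python3 m7.py
```

```text
Traceback (most recent call last):
  File "m7.py", line 2, in <module>
    s=get_state(); print(s['time_s'],s['ee_pos'].round(4),s['q'].round(2),s['ft_force'].round(1),s['moment'].round(2),s['gripper_width'].round(4))
                                                                                                                      ^^^^^^^^^^^^^^^^^^^^^^^^
AttributeError: 'float' object has no attribute 'round'
```

```bash
sed -i "s/s\['gripper_width'\].round(4)/s['gripper_width']/" m7.py; python3 m7.py
```

```text
21.2 [0.4929 0.1946 0.1862] [-0.02  0.91 -0.84  1.62  0.43  1.69 -1.99] [0.8 0.  0.3] [ 0.5  -0.68  0.01] 0.012924730653607453
force a,u,n -0.3 0.7 -0.5
a,u,n mm 65.2 -0.0 0.0
a,u,n mm -29.8 0.1 -0.2
rot [-0.1 -0.  -0.1] | 0.2 off [  0.  -65.2   0. ] | 65.0
```

Tip is 30 mm inside with no lateral force. Continue to the rim.

>>> drive_tool(rot=[[0,0,0],[0,0,0],[0,0,0],[0,0,0],[0,0,0],[0,0,0],[0,0,0]], offset=[[0,-12,0],[0,-24,0],[0,-36,0],[0,-48,0],[0,-56,0],[0,-61,0],[0,-61,0]], jaw=[0,0,0,0,0,0,0])

```text
time_s: 22.08
ee_pos: [0.5282, 0.2196, 0.143]
tcp_rot: [0.821, -0.425, -0.175, 0.34]
ft_force: [-1.0, 0.9, -1.6]
gripper_width: 0.0137
```

```bash
python3 m7.py
```

```text
22.075 [0.5282 0.2196 0.143 ] [-0.07  1.   -0.81  1.52  0.47  1.7  -1.99] [-1.   0.9 -1.6] [ 0.53 -0.7   0.01] 0.013738340560506594
force a,u,n -0.9 -1.4 1.3
a,u,n mm 4.0 -0.0 -0.0
a,u,n mm -91.0 0.1 -0.2
rot [-0.1 -0.  -0.1] | 0.1 off [ 0.1 -4.  -0.1] | 4.0
```

>>> drive_tool(rot=[[0,0,0],[0,0,0],[0,0,0],[0,0,0],[0,0,0],[0,0,0]], offset=[[0,-1.5,0],[0,-3,0],[0,-4.5,0],[0,-6,0],[0,-6,0],[0,-6,0]], jaw=[0,0,0,0,0,0])

```text
time_s: 22.82
ee_pos: [0.5308, 0.2214, 0.1401]
tcp_rot: [0.82, -0.424, -0.175, 0.342]
ft_force: [-1.7, -1.8, 5.8]
gripper_width: 0.013
```

```bash
python3 m7.py
```

```text
22.825 [0.5308 0.2214 0.1401] [-0.07  1.01 -0.81  1.51  0.48  1.71 -1.99] [-1.7 -1.8  5.8] [-0.31  0.35 -0.05] 0.013010044617731033
force a,u,n 5.9 2.4 -0.5
a,u,n mm -0.3 -0.1 -0.0
a,u,n mm -95.3 -0.3 -0.2
rot [ 0.1 -0.1 -0.1] | 0.2 off [0.1 0.3 0.1] | 0.0
```

Contact: 6 N along the axis with the stop face at −0.3 mm. Press lightly and dwell, then check the picture.

>>> drive_tool(rot=[[0,0,0],[0,0,0],[0,0,0],[0,0,0]], offset=[[0,-2,0],[0,-3,0],[0,-3,0],[0,-3,0]], jaw=[0,0,0,0])

```text
time_s: 23.32
ee_pos: [0.5308, 0.2215, 0.1403]
tcp_rot: [0.819, -0.423, -0.176, 0.344]
ft_force: [-3.3, -3.9, 8.0]
gripper_width: 0.0132
```

```bash
python3 m7.py; python3 - <<'E'
from geo import *
snap('wrist','w19'); snap('side','s19')
a_=cv2.imread('pics/w19.png');b=cv2.imread('pics/s19.png')[200:300,200:320];cv2.imwrite('pics/c19.png',np.vstack([cv2.resize(a_,(480,300)),cv2.resize(b,(480,300),interpolation=cv2.INTER_CUBIC)]))
E
```

```text
23.325 [0.5308 0.2215 0.1403] [-0.07  1.01 -0.81  1.51  0.47  1.71 -1.99] [-3.3 -3.9  8. ] [-0.8   0.81  0.06] 0.013224987447857642
force a,u,n 9.2 2.2 -1.3
a,u,n mm -0.3 -0.2 0.0
a,u,n mm -95.3 -1.1 -0.1
rot [ 0.5 -0.2 -0.1] | 0.5 off [0.  0.2 0.3] | 0.0
```

View pics/c19.png

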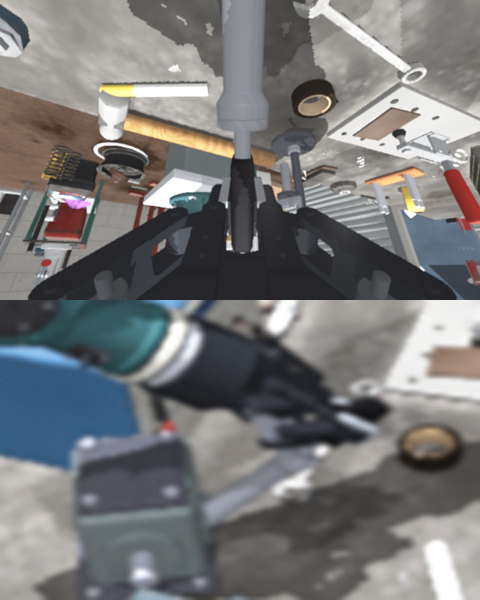

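The wrist view shows the collar sitting flush on the flared rim at (243,105). Draw it out.

>>> drive_tool(rot=[[0,0,0],[0,0,0],[0,0,0],[0,0,0],[0,0,0],[0,0,0],[0,0,0],[0,0,0],[0,0,0]], offset=[[0,8,0],[0,20,0],[0,36,0],[0,54,0],[0,72,0],[0,90,0],[0,108,0],[0,125,0],[0,135,0]], jaw=[0,0,0,0,0,0,0,0,0])

```text
time_s: 24.55
ee_pos: [0.4531, 0.1664, 0.2376]
tcp_rot: [0.82, -0.423, -0.176, 0.344]
ft_force: [-0.0, 0.6, -0.7]
gripper_width: 0.0131
```

```bash
python3 m7.py; python3 - <<'E'
from geo import *
from fk import ik
q=get_state()['q']
# final: rod level, 25 cm high, clear. rod origin
for azd,o in ((0,(.50,-.10,.26)),(20,(.50,-.10,.26)),(0,(.55,-.05,.26))):
    h2=np.array([np.cos(np.radians(azd)),np.sin(np.radians(azd)),0]); Rf=np.stack([np.cross(-h2,-Z),-h2,-Z],1)
    Rf=np.stack([np.cross(-h2,-Z),-h2,-Z],1); print(np.linalg.det(Rf).round(3))
    p=np.array(o)-Rf@RO; print(azd,o,p.round(3),'tip',np.array(o)+.095*h2,ik(p,Rf,q,3)); go(p,Rf)
E
```

```text
24.55 [0.4531 0.1664 0.2376] [ 0.04  0.81 -0.88  1.71  0.38  1.71 -1.99] [-0.   0.6 -0.7] [ 0.49 -0.77  0.06] 0.013147207102348792
force a,u,n -0.7 -0.3 0.5
a,u,n mm 135.8 1.3 0.2
a,u,n mm 40.8 0.5 0.1
rot [ 0.5 -0.2 -0.1] | 0.5 off [   0.  -135.9    0.6] | 136.0
1.0
0 (0.5, -0.1, 0.26) [ 0.445 -0.1    0.242] tip [ 0.595 -0.1    0.26 ] (array([ 0.09,  0.27,  0.09,  2.14, -0.03,  0.74, -1.36]), np.float64(0.0), np.float64(0.0), np.float64(0.37))
rot [ 43.9 -14.2  33.5] | 57.0 off [212.6 115.9 112.4] | 267.0
1.0
20 (0.5, -0.1, 0.26) [ 0.448 -0.119  0.242] tip [ 0.5892708  -0.06750809  0.26      ] (array([ 0.15,  0.28,  0.06,  2.12, -0.02,  0.74, -0.99]), np.float64(0.0), np.float64(0.0), np.float64(0.39))
rot [45.2 -6.3 14.6] | 47.9 off [229.9 121.6 118.2] | 286.0
1.0
0 (0.55, -0.05, 0.26) [ 0.495 -0.05   0.242] tip [ 0.645 -0.05   0.26 ] (array([-0.01,  0.32,  0.07,  2.06, -0.03,  0.76, -1.49]), np.float64(0.0), np.float64(0.0), np.float64(0.45))
rot [ 43.9 -14.2  33.5] | 57.0 off [200.9  67.1  62.7] | 221.0
```

Out (tip 41 mm beyond the rim). Go up first, level the rod, then travel to a clear spot at 25 cm.

>>> drive_tool(rot=[[0,0,0],[0,0,0],[5,-0.7,1.6],[10,-1.4,3.2],[15,-2.1,4.8],[20,-2.8,6.5],[25,-3.5,8],[30,-4.2,9.7],[35,-4.9,11.3],[40,-5.6,13],[45.2,-6.3,14.6],[45.2,-6.3,14.6],[45.2,-6.3,14.6],[45.2,-6.3,14.6],[45.2,-6.3,14.6]], offset=[[0,30,-20],[0,60,-45],[0,85,-70],[20,100,-85],[45,115,-75],[75,130,-60],[105,145,-45],[135,160,-30],[165,175,-10],[195,190,10],[220,205,30],[230,207,33],[230,207,33],[230,207,33],[230,207,33]], jaw=[0,0,0,0,0,0,0,0,0,0,0,0,0,0,0])

```text
time_s: 26.42
ee_pos: [0.4496, -0.1165, 0.3629]
tcp_rot: [0.82, -0.572, 0.0, -0.0]
ft_force: [-0.0, -0.0, -0.9]
gripper_width: 0.0131
```

```bash
cat > m8.py <<'E'
from geo import *
azd=20
h2=np.array([np.cos(np.radians(azd)),np.sin(np.radians(azd)),0]); Rf=np.stack([np.cross(-h2,-Z),-h2,-Z],1)
s=get_state(); Rt=R.from_quat(s['tcp_rot']).as_matrix(); print(s['q'].round(2),'origin',(s['ee_pos']+Rt@RO).round(3),'axis',(-Rt[:,1]).round(3),'up',(-Rt[:,2]).round(3),np.abs(s['joint_vel']).max())
go(np.array((.50,-.10,.26))-Rf@RO,Rf)
E
python3 m8.py; python3 m6.py w20
```

```text
[ 1.04  0.21 -1.01  1.99  0.2   1.05 -1.29] origin [ 0.501 -0.097  0.381] axis [0.938 0.345 0.001] up [-0.001 -0.001  1.   ] 0.006904769412801507
rot [-0.   0.   0.2] | 0.2 off [  2.2   2.1 120.8] | 121.0
26.425 [ 0.4496 -0.1165  0.3629] [ 1.04  0.21 -1.01  1.99  0.2   1.05 -1.29] [-0.  -0.  -0.9] 0.013068069637657262
X max [112.7 112.8 112.9 113.1 113.2]
16 558 x [-7.2 -0.7  6.2] z [-11.8 -10.5  -8.6]
24 732 x [-6.7 -0.3  5.7] z [-11.5  -9.   -1.2]
60 356 x [-4.1 -0.3  3.2] z [-2.7 -1.2  0.2]
70 394 x [-4.  -0.3  3.4] z [-2.8 -1.2  0.4]
80 428 x [-4.3 -0.7  3.3] z [-2.8 -1.1  0.6]
90 454 x [-4.2 -0.3  3.2] z [-2.6 -1.2  0.5]
100 497 x [-4.1 -0.3  3.5] z [-2.7 -1.   0.6]
110 163 x [-4.1 -0.3  3.5] z [-2.3 -1.1  0.9]
collar X [48.8 54.5]
```

View pics/w20.png

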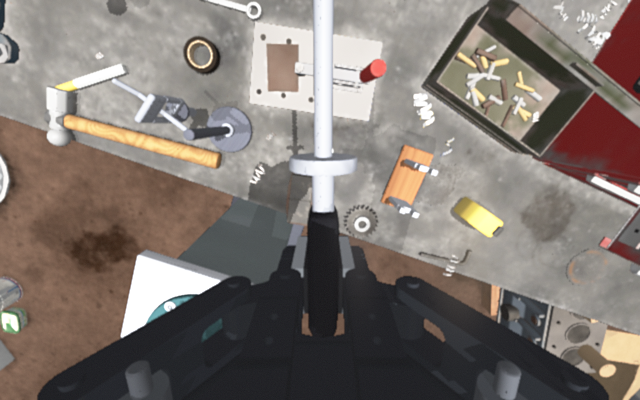

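```bash
python3 - <<'E'
from geo import *
im,P=cloud('top','top0'); Q=P.reshape(-1,3)
k=(Q[:,0]>.4)&(Q[:,0]<.68)&(Q[:,1]<.02)&(Q[:,1]>-.2)&(Q[:,2]>.02); print('max z',np.sort(Q[k,2])[-5:], Q[k][np.argmax(Q[k,2])])
E
```

```text
max z [0.14248606 0.14283035 0.14290396 0.14290644 0.14341512] [ 0.58666087 -0.13108155  0.14341512]
```

>>> drive_tool(rot=[[0,0,0],[0,0,0],[0,0,0],[0,0,0],[0,0,0],[0,0,0],[0,0,0],[0,0,0]], offset=[[0,0,20],[0,0,50],[0,0,80],[0,0,105],[0,0,122],[0,0,128],[0,0,128],[0,0,128]], jaw=[0,0,0,0,0,0,0,0])

```text
time_s: 27.48
ee_pos: [0.4504, -0.1167, 0.2357]
tcp_rot: [0.82, -0.572, 0.001, -0.001]
ft_force: [0.2, 0.3, -1.5]
gripper_width: 0.0133
```

```bash
python3 m8.py; python3 m6.py w21|head -4; python3 - <<'E'
from geo import *
snap('top','t21'); snap('side','s21')
a_=cv2.imread('pics/w21.png');b=cv2.imread('pics/s21.png')[130:280,240:420];t=cv2.imread('pics/t21.png')[180:300,180:420]
cv2.imwrite('pics/c21.png',np.vstack([cv2.resize(a_,(480,300)),cv2.resize(b,(480,300),interpolation=cv2.INTER_CUBIC)])); cv2.imwrite('pics/t21z.png',cv2.resize(t,None,fx=3,fy=3))
Q=cloud('top','t21')[1].reshape(-1,3); L=Q@e1-.194;c=Q@e2
k=(L>0.03)&(L<.056)&(abs(c+.4025)<.025)&(Q[:,2]>.1)&(Q[:,2]<.2); print('cap pts',k.sum(),Q[k].mean(0),Q[k,2].max())
E
```

```text
[ 0.88  0.38 -0.91  2.15  0.42  0.8  -1.51] origin [ 0.502 -0.097  0.254] axis [0.939 0.345 0.002] up [-0.002 -0.     1.   ] 0.0029415322034701745
rot [-0.1 -0.   0.2] | 0.2 off [ 1.7  2.6 -6.4] | 7.0
27.475 [ 0.4504 -0.1167  0.2357] [ 0.88  0.38 -0.91  2.15  0.42  0.8  -1.51] [ 0.2  0.3 -1.5] 0.0133442306174451
X max [112.7 112.7 112.9 112.9 112.9]
16 548 x [-7.2 -0.5  6.2] z [-11.9 -10.6  -8.7]
24 736 x [-6.7 -0.7  5.7] z [-11.6  -8.9  -1.1]
cap pts 127 [0.45359291 0.09119698 0.15186177] 0.1867812400060722
```

View pics/c21.png

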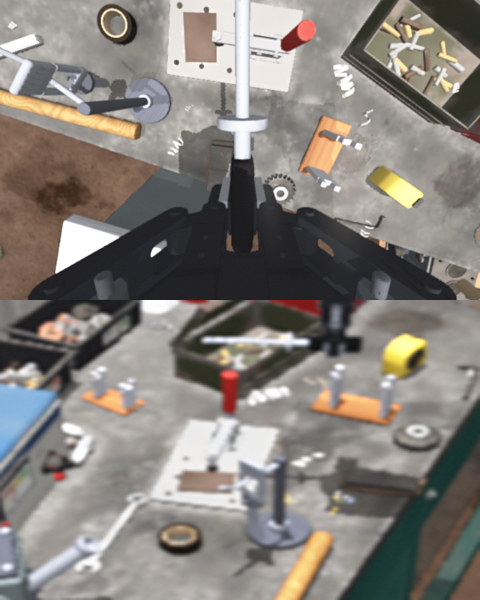

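View pics/t21z.png

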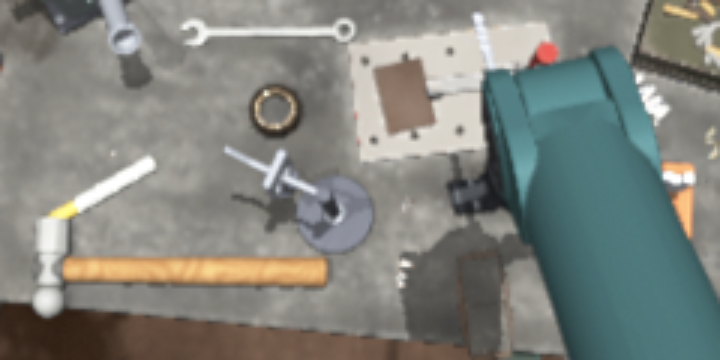

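The rod is level at 25 cm with the marks up (top crop (482,25)), and the cap hangs still on the hook at (275,170). The bystanders are where they were. Handing in.

```bash
python3 -c "
from plant import *
print(hand_in()); s=get_state(); print(s['time_s'],s['ee_pos'],s['gripper_width'])"
```

```text
the job is handed in; nothing more can be done
None
the job is handed in; nothing more can be done
```

The job is done and handed in at about 27.6 s of the 67 s limit; the hand-in gave no verdict.

**What I did:** I pulled the cap out along the tube's axis, threaded its eye over the hook and let go, about 43 mm from the post. I then lifted the rod from the larger cradle and pushed it down the tube until the collar stopped on the rim. The stop face read −0.3 mm with about 9 N of axial push. I drew it out and brought it to a clear spot.

**Last checks:**
- **Rod:** still held, with the fingers at 13.3 mm. The collar's stop face is 254 mm above the bench, the axis is within 0.01 rad of level, and the marked face is up. The joints were at rest.
- **Cap:** hanging still on the hook, at about 45 mm from the post.
- **Other tools and parts:** none of those visible in the last pictures looked moved, but I did not measure them. The hex key was out of frame or only partly visible.

**What disagreed:** my first approach to the cap, with the tool tilted 45°, hit joint limits. I gripped the cap with the tool vertical instead. My first estimate of the tube mouth was also about 3 mm off, and I corrected it from the open mouth before inserting the rod. No check failed at the end.

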